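# Snug up a loose screw eye with a spoon handle

## Task

The steel screw eye that the pierogi press hooks on to has worked loose in its beech foot: take the olive-wood spoon from its rest, slide its handle end through the eye and, using it as a lever, turn the eye clockwise (seen from above) until you feel its collar come fully home on the rubber washer, then stop without forcing it. Draw the spoon out again and lay it back in both cradles of its rest as it lay before. Do not touch the eye with the gripper and leave everything else where it is.

Things in the scene. Friction and masses are not known exactly. Their poses are not given: they have to be found in the camera images.
- eye_loop (a point): Centre of the round hole of an upright steel screw eye, about 89 mm above the worktop. x axis: along the hole, level (the handle goes in along x, from either side); z: up the screw's axis. Hole 17 mm across, loop 36 mm across outside, 16 mm thick along x. The 10 mm handle has about 0.4 rad of play either way in the hole before it bears on the loop and turns it.
- eye_collar (a point): Centre of the underside of the eye's collar (29 mm across, 5 mm thick), on the screw axis 40 mm below the hole's centre. Below it: a black rubber washer on a round beech foot fixed to the worktop, 72 mm across at the base, 44 mm at the top. Home when the collar lies on the washer, 48 mm above the worktop; at the start it is 0.5 to 1.7 mm higher, too little to read.
- spoon_grip (a point): Middle of the olive-wood spoon's grip, on the handle's axis: a flat-sided part 70 (x) x 14 (y) x 13 mm (z), gripped across y. x axis: towards the spoon's round bowl (48 mm across, centre at x = +78 mm, from 10 mm below to 4 mm above the axis). Neck and handle are round, 10 mm thick; the handle ends at x = -130 mm. Mass about 45 g. The axis lies level, 45 mm up, on the rest.
- spoon_tip (a point): The rounded free end of the spoon's handle, 130 mm from spoon_grip at -x.
- rest_top (a point): White ceramic spoon rest, fixed: where spoon_grip lies when the spoon is in place, 45 mm above the worktop, x axis along the lying spoon towards its bowl. Base 150 x 70 x 10 mm; two upright 90 degree V cradles (8 mm thick, 28 mm wide, rim 52 mm above the worktop) at x = -55 and +43 mm, under the round handle and the neck.
- press: Green plastic pierogi press, two round halves lying open on a hinge, 270 x 114 x 24 mm, origin under the middle. Bystander.
- bowl: Stainless bowl 170 mm across, 65 mm high, origin under its middle. Bystander.
- pinch_pot: Tiny blue ceramic pinch pot 56 mm across, 30 mm high, origin under its middle. Bystander.
- cutter: Round aluminium dough cutter ring 76 mm across, 35 mm high, origin under its middle. Bystander.
- jar: Glass jar with white lid, 70 mm across, 100 mm high, origin under its middle. Bystander.
- roller: Olive-wood dough roller on two feet, 220 mm long (x), 45 mm wide, 40 mm high, origin under its middle. Bystander.
- spoon: The whole spoon; its origin and axes are those of spoon_grip.
- eye: The whole screw eye (origin eye_collar, axes as eye_loop). Clockwise from above screws it down, 1.25 mm per rad; it starts 0.45 to 1.3 rad short of home, to be found by feel. The thread drags with 0.08 N m; once home the resistance climbs by 3 N m per rad and springs back: 0.15 N m above the drag is ample. More than 40 N between spoon and loop (about 0.4 N m on the eye) damages it.
Mind the look-alikes: they are no part of the job. Leave any red or yellow look-alike of the part that bears eye_loop alone.

How it is judged:
By the outcome, as a careful person would: the job done as asked, in the order asked, and still so for the second after the job is handed in, with the robot touching nothing.
It also fails if it takes over 72 s, if anything falls off the work surface, if the arm or the gripper's body presses on something with over 40 N, if the wrist force passes 120 N, or if a joint passes its speed limit or range.

## Robot

A 6-joint arm with a two-finger parallel gripper is mounted at the origin on the work surface. World frame = base frame: x ahead of the robot, y to its left, z up, the work surface at z = 0. Lengths are in m, angles in rad, forces in N, time in s.
With the tool pointing down it reaches from about 0.35 to 0.85 m from the base axis. Payload 8.1 kg.
Tool frame: the origin (TCP) lies at the very end of the fingers, on their centre line; the grasp point (between the pads) lies 19 mm behind it; z points along the fingers, y is the direction in which the jaws open and shut (so a half turn about z gives the same grasp; the last joint's range is limited). The gripper opens to 93 mm and grips with 3 to 60 N. Pads are 15 mm wide; open, the fingers measure 128 mm over their backs; the gripper's body (75 mm by 188 mm) begins 65 mm behind the grasp point.
Start: joints at [1.256, 0.13, 1.488, -0, 1.523, -0.085], TCP at [0.137, 0.584, 0.219] pointing down, gripper open.
Joint ranges: [-2.96, 2.96], [-0.89, 2.26], [0.02, 2.5], [-1.34, 4.48], [0, 2.73], [-2.66, 2.66]. Speed limits (rad/s): [2.39, 2.39, 2.79, 3.14, 3.14, 3.14].

## Interface

Orientations are given as a unit quaternion [w, x, y, z].
In Python, from workcell import bot gives the robot as it stands.
- The arm moves only by the shell command python3 -m pendant 'ROWS' [FORCE]. ROWS is JSON, a list of rows, each an object with "angular": the turn, a rotation vector about the tool's x, y, z in rad, a list of three; "linear": the shift along the tool's x, y, z in cm, a list of three; "gripper": the finger opening in cm, from 0 to 9.3. A call has exactly 10 rows; each row is the pose to reach, as a shift and turn from the pose measured when the call began, along the tool's axes at that moment; what a row does not reach only later rows make up. A row lasts 1/10 s, in which the tool goes at most 50 mm and 8.59 degrees, less where a joint would pass 70% of its speed; a pose out of reach is approached as far as the arm can. A call with a gripper value outside its range is refused whole. The fingers move at their own pace and stop on an object; FORCE is the grip in N (left out, the last holds). Time passes only in rows, so rows that repeat a pose let the fingers close, or fill a call up. It gives the time, the measured TCP pose, the force and the opening at its end, in the units of the state.
- bot.sense(): the state, without advancing time (a new reading comes with each control period).
- bot.camera(name): name is "scene" or "top" or "wrist"; returns (picture, depth): 384x512x3 uint8, blue, green, red; 384x512 float32, m along the optical axis (not along the pixel's ray), 0 where there is no reading.
- bot.calibration(name): a dict with "fx", "fy", "cx", "cy" (pixels), "R" (3x3) and "t" (3): a world point X has camera coordinates R X + t; the wrist camera has in their place "mount" (4x4, takes a point from camera to tool coordinates, whose origin is the TCP and whose axes are the flange's). Camera axes: x right, y down, z forward; pixel columns grow to the right and rows downward; lengths in m; the calibration is good to about 2 mm. A picture is of the moment at which its call begins: read the wrist's pose just before it. calibration takes no time and is no camera call.
- bot.sign_off(): hands the job in, once; it reports no verdict.
The state is a dict: "time_s": time; "joint_pos": joint angles; "qvel": joint speeds; "effort": joint torques, N m; "tool_pos": TCP position; "ee_rot": TCP orientation; "force": force on the tool from outside, world axes, zero at the start; "moment": the same for the moment, N m; "gripper_width": finger opening in m.
Only numpy, scipy, OpenCV 4.12 (cv2) and the standard library are available. Lean on these libraries where they do the work, as an engineer would, in place of code of your own. Each camera call takes 0.05 s, during which the arm holds its last target.

## Working session

There is one attempt and no reset: what is moved stays moved. The work goes in short steps, Python scripts to look and compute and a shell command to move; the robot and the scene stay as the last step left them, time stands still between calls to the robot, and variables do not carry over. Pictures are saved under pics/ and viewed, and the job is handed in when it is done.

```bash
ls; mkdir -p pics
python3 - <<'E'
from workcell import bot
import cv2,numpy as np
s=bot.sense();print({k:np.round(v,3).tolist() for k,v in s.items()})
for n in("scene","top"):
    p,d=bot.camera(n);cv2.imwrite(f"pics/{n}0.png",p);np.save(f"pics/{n}0.npy",d)
for n in("scene","top","wrist"):
    print(n,{k:np.round(v,3).tolist() for k,v in bot.calibration(n).items()})
E
```

```text
pics
{'time_s': 0.0, 'joint_pos': [1.256, 0.131, 1.489, -0.0, 1.523, -0.085], 'qvel': [0.001, -0.001, 0.0, -0.002, -0.002, 0.001], 'effort': [-0.002, -55.983, -49.176, 0.077, 0.035, -0.0], 'tool_pos': [0.136, 0.584, 0.218], 'ee_rot': [-0.0, 0.115, 0.993, -0.001], 'force': [-0.51, 0.08, -0.606], 'moment': [-0.057, -0.007, 0.01], 'gripper_width': 0.093}
scene {'fx': 371.25, 'fy': 371.25, 'cx': 253.918, 'cy': 194.618, 'R': [[0.28, 0.96, -0.007], [0.696, -0.208, -0.687], [-0.661, 0.187, -0.726]], 't': [-0.193, -0.298, 1.552]}
top {'fx': 407.087, 'fy': 407.087, 'cx': 249.849, 'cy': 192.373, 'R': [[0.001, -1.0, 0.007], [-0.999, -0.001, -0.043], [0.043, -0.007, -0.999]], 't': [0.053, 0.544, 1.296]}
wrist {'fx': 317.987, 'fy': 317.987, 'cx': 255.442, 'cy': 189.569, 'mount': [[0.001, -0.965, -0.261, 0.072], [1.0, 0.001, 0.001, -0.001], [-0.0, -0.261, 0.965, -0.167], [0.0, 0.0, 0.0, 1.0]]}
```

View pics/scene0.png

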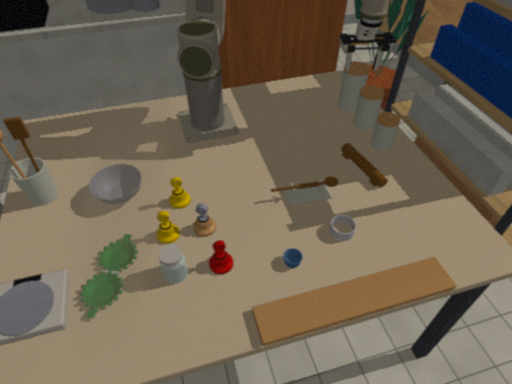

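View pics/top0.png

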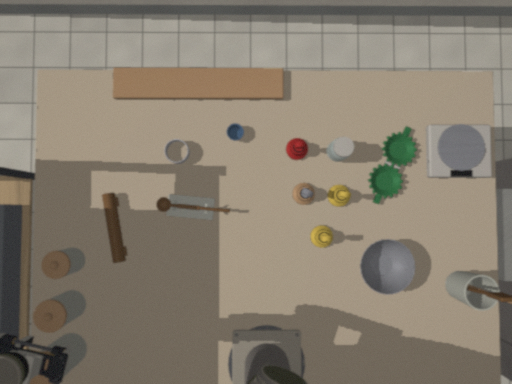

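The scene view shows the steel eye at about (204,216), with a red look-alike at (220,257) and yellow ones at (168,228) and (179,193). In the top view the eye is at about (304,193). The spoon there runs from its bowl at (163,204) to its tip at (229,210).

```bash
cat > h.py <<'E'
from workcell import bot
import numpy as np,cv2
from scipy.spatial.transform import Rotation as Ro
def cam(n):
    c=bot.calibration(n);R=np.array(c["R"]);t=np.array(c["t"]);return c,R,t
def ray(n,u,v):
    c,R,t=cam(n);d=R.T@np.array([(u-c["cx"])/c["fx"],(v-c["cy"])/c["fy"],1]);return -R.T@t,d
def plane(n,u,v,z):
    o,d=ray(n,u,v);return o+d*(z-o[2])/d[2]
def proj(n,X):
    c,R,t=cam(n);p=R@X+t;return c["fx"]*p[0]/p[2]+c["cx"],c["fy"]*p[1]/p[2]+c["cy"]
def tri(a,b):
    A=[];B=[]
    (o1,d1),(o2,d2)=a,b
    s=np.linalg.lstsq(np.stack([d1,-d2],1),o2-o1,rcond=None)[0]
    return (o1+d1*s[0]+o2+d2*s[1])/2,np.linalg.norm(o1+d1*s[0]-o2-d2*s[1])
def wcam(s):
    c=bot.calibration("wrist");M=np.array(c["mount"]);q=s["ee_rot"]
    T=np.eye(4);T[:3,:3]=Ro.from_quat([q[1],q[2],q[3],q[0]]).as_matrix();T[:3,3]=s["tool_pos"]
    return c,T@M
def wplane(s,u,v,z):
    c,M=wcam(s);d=M[:3,:3]@np.array([(u-c["cx"])/c["fx"],(v-c["cy"])/c["fy"],1]);o=M[:3,3];return o+d*(z-o[2])/d[2]
def wray(s,u,v):
    c,M=wcam(s);return M[:3,3],M[:3,:3]@np.array([(u-c["cx"])/c["fx"],(v-c["cy"])/c["fy"],1])
E
python3 - <<'E'
from h import *
for nm,u,v,z in [("eyetop",306,193,.1),("red",298,149,.1),("ye1",341,195,.1),("ye2",324,238,.1),("bowl",163,204,.045),("tip",229,210,.045),("jar",341,149,.1),("pot",235,132,.03),("cutter",177,152,.035),("sbowl",388,267,.065)]:
    print(nm,plane("top",u,v,z).round(3))
p=cv2.imread("pics/top0.png");q=cv2.imread("pics/scene0.png")
a=cv2.resize(p[160:260,130:280],None,fx=4,fy=4,interpolation=cv2.INTER_CUBIC)
b=cv2.resize(p[130:230,270:420],None,fx=4,fy=4,interpolation=cv2.INTER_CUBIC)
cv2.imwrite("pics/a.png",a);cv2.imwrite("pics/b.png",b)
cv2.imwrite("pics/c.png",cv2.resize(q[160:290,140:340],None,fx=4,fy=4,interpolation=cv2.INTER_CUBIC))
E
```

```text
eyetop [ 0.539 -0.114  0.1  ]
red [ 0.671 -0.091  0.1  ]
ye1 [ 0.533 -0.219  0.1  ]
ye2 [ 0.404 -0.167  0.1  ]
bowl [0.506 0.325 0.045]
tip [0.488 0.119 0.045]
jar [ 0.671 -0.22   0.1  ]
pot [0.736 0.101 0.03 ]
cutter [0.671 0.284 0.035]
sbowl [ 0.314 -0.37   0.065]
```

View pics/a.png

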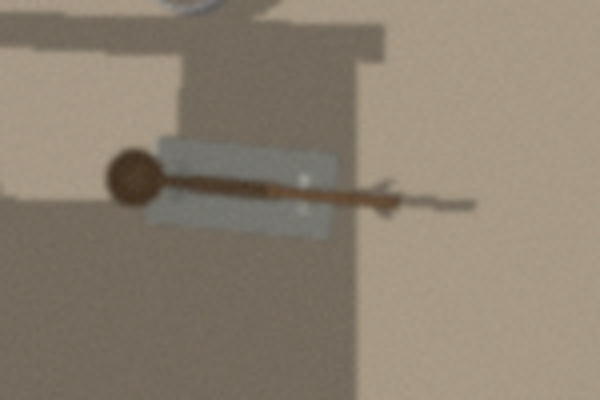

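View pics/b.png

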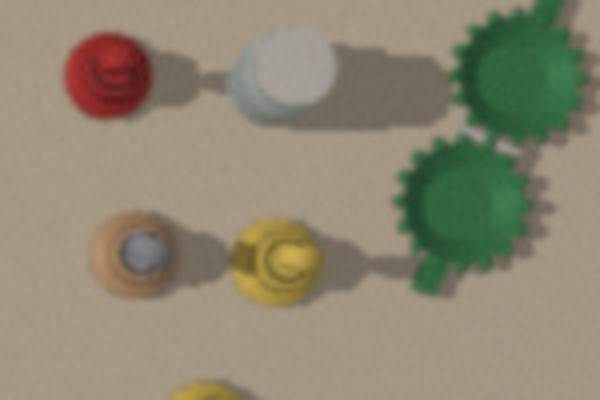

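View pics/c.png

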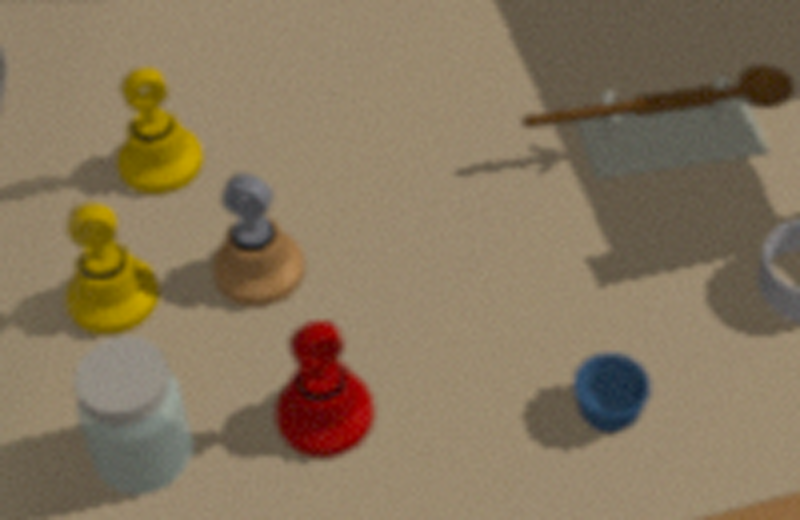

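```bash
cat >> h.py <<'E'
def toward(P,yaw):
    s=bot.sense();q=s["ee_rot"];R=Ro.from_quat([q[1],q[2],q[3],q[0]])
    Rm=np.array([[np.cos(yaw),np.sin(yaw),0],[np.sin(yaw),-np.cos(yaw),0],[0,0,-1.]])
    Rt=Ro.from_matrix(Rm)
    lin=R.inv().apply(np.array(P)-s["tool_pos"])*100
    ang=(R.inv()*Rt).as_rotvec()
    print("lin",lin.round(2),"ang",ang.round(4),"t",s["time_s"],"pos",np.round(s["tool_pos"],4),"yaw",round(float(np.arctan2(*R.as_matrix()[[1,0],0])),4))
E
python3 - <<'E'
from h import *
toward([.535,0.01,.22],1.484)
E
```

```text
lin [-51.87 -46.79  -0.16] ang [-1.5000e-03  1.1000e-03  1.4279e+00] t 0.1 pos [0.1365 0.5837 0.2177] yaw 2.9119
```

```bash
python3 -m pendant '[{"linear":[-5,-4.7,-1],"angular":[0,0,0.14],"gripper":9.3},{"linear":[-9,-8,-1],"angular":[0,0,0.28],"gripper":9.3},{"linear":[-13,-11.5,-1],"angular":[0,0,0.42],"gripper":9.3},{"linear":[-17,-15,-1],"angular":[0,0,0.56],"gripper":9.3},{"linear":[-21,-19,-1],"angular":[0,0,0.7],"gripper":9.3},{"linear":[-25,-22.5,-1],"angular":[0,0,0.84],"gripper":9.3},{"linear":[-29,-26,-1],"angular":[0,0,0.98],"gripper":9.3},{"linear":[-33,-30,-1],"angular":[0,0,1.12],"gripper":9.3},{"linear":[-37,-33.5,-1],"angular":[0,0,1.26],"gripper":9.3},{"linear":[-41,-37,-1],"angular":[0,0,1.4],"gripper":9.3}]'
python3 - <<'E'
from h import *
toward([.535,0.01,.22],1.484)
E
```

```text
time_s: 1.1
tool_pos: [0.4214, 0.1716, 0.2281]
ee_rot: [0.0, 0.73, 0.684, -0.001]
force: [0.8, 0.9, 1.1]
gripper_width: 0.0929
lin [-15.39  12.38   0.82] ang [-0.0003  0.0015  0.0221] t 1.1 pos [0.4214 0.1716 0.2281] yaw 1.5061
```

```bash
python3 -m pendant '[{"linear":[-4,3.2,0],"angular":[0,0,0.02],"gripper":9.3},{"linear":[-8,6.4,0],"angular":[0,0,0.02],"gripper":9.3},{"linear":[-12,9.6,0],"angular":[0,0,0.02],"gripper":9.3},{"linear":[-15.4,12.4,0],"angular":[0,0,0.02],"gripper":9.3},{"linear":[-15.4,12.4,0],"angular":[0,0,0.02],"gripper":9.3},{"linear":[-15.4,12.4,0],"angular":[0,0,0.02],"gripper":9.3},{"linear":[-15.4,12.4,0],"angular":[0,0,0.02],"gripper":9.3},{"linear":[-15.4,12.4,0],"angular":[0,0,0.02],"gripper":9.3},{"linear":[-15.4,12.4,0],"angular":[0,0,0.02],"gripper":9.3},{"linear":[-15.4,12.4,0],"angular":[0,0,0.02],"gripper":9.3}]'
python3 - <<'E'
from h import *
import json
s=bot.sense();p,d=bot.camera("wrist");cv2.imwrite("pics/w1.png",p);np.save("pics/w1.npy",d)
json.dump({k:np.array(v).tolist() for k,v in s.items()},open("pics/w1.json","w"));print(s["tool_pos"],s["joint_pos"])
E
```

```text
time_s: 2.1
tool_pos: [0.535, 0.0108, 0.2286]
ee_rot: [0.001, 0.736, 0.677, -0.0]
force: [-0.9, 0.7, 0.6]
gripper_width: 0.093
[0.53498907 0.01079861 0.22856971] [-7.46284158e-02 -4.97023016e-02  1.65511847e+00 -1.43975429e-03
  1.53592175e+00  8.71781548e-03]
```

View pics/w1.png

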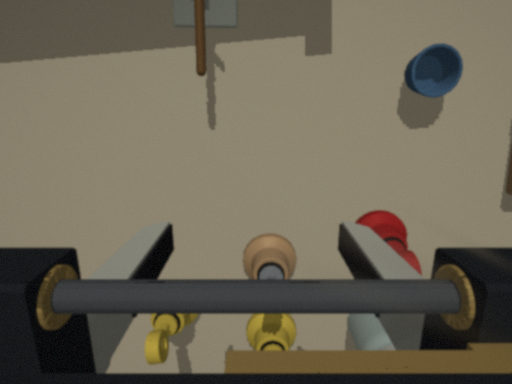

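```bash
python3 -m pendant '[{"linear":[-4,0,0],"angular":[0,0,0],"gripper":9.3},{"linear":[-8,0,0],"angular":[0,0,0],"gripper":9.3},{"linear":[-12,0,0.5],"angular":[0,0,0],"gripper":9.3},{"linear":[-16,0,1],"angular":[0,0,0],"gripper":9.3},{"linear":[-19,0,1.5],"angular":[0,0,0],"gripper":9.3},{"linear":[-19,0,2],"angular":[0,0,0],"gripper":9.3},{"linear":[-19,0,2],"angular":[0,0,0],"gripper":9.3},{"linear":[-19,0,2],"angular":[0,0,0],"gripper":9.3},{"linear":[-19,0,2],"angular":[0,0,0],"gripper":9.3},{"linear":[-19,0,2],"angular":[0,0,0],"gripper":9.3}]'
python3 - <<'E'
from h import *
import json
s=bot.sense();p,d=bot.camera("wrist");cv2.imwrite("pics/w2.png",p);np.save("pics/w2.npy",d)
json.dump({k:np.array(v).tolist() for k,v in s.items()},open("pics/w2.json","w"));print(s["tool_pos"],s["joint_pos"])
E
```

```text
time_s: 3.15
tool_pos: [0.5196, -0.1778, 0.2093]
ee_rot: [0.001, 0.735, 0.678, -0.0]
force: [0.8, -0.7, 0.2]
gripper_width: 0.0932
[ 0.51963188 -0.17775383  0.20926548] [-4.22123955e-01 -3.67954902e-03  1.64506041e+00 -1.21690952e-03
  1.49882076e+00 -3.40114779e-01]
```

View pics/w2.png

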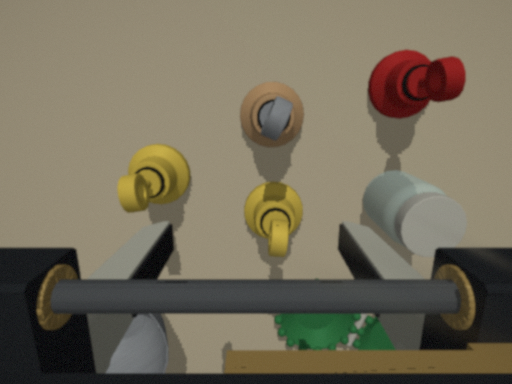

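The wrist view shows the steel loop at about (276,118), with the collar and foot around (271,115). It is clear of the yellow (272,215) and red (410,80) look-alikes. The loop is a bar tilted from the image's vertical.

Run:
```python
from h import *
import json
s=json.load(open("pics/w2.json"));p=cv2.imread("pics/w2.png");d=np.load("pics/w2.npy")
c=p[70:160,225:320];cv2.imwrite("pics/w2c.png",cv2.resize(c,None,fx=6,fy=6,interpolation=cv2.INTER_CUBIC))
ce,M=wcam(s)
v,u=np.mgrid[80:155,235:310];z=d[80:155,235:310]
P=np.stack([(u-ce["cx"])/ce["fx"]*z,(v-ce["cy"])/ce["fy"]*z,z],-1)@M[:3,:3].T+M[:3,3]
zz=P[...,2];
for r in range(0,75,4):print(" ".join("%3d"%(1000*x) for x in zz[r,::4]))
m=zz>.075; Q=P[m];print(m.sum(),Q.mean(0))
top=Q[Q[:,2]>.098][:,:2];mu=top.mean(0);w,V=np.linalg.eigh(np.cov((top-mu).T));print("top",mu,np.sqrt(w),V[:,1],np.degrees(np.arctan2(V[1,1],V[0,1])),len(top))
for lo,hi in((.075,.085),(.085,.095),(.095,.102),(.102,.12)):
    k=Q[(Q[:,2]>lo)&(Q[:,2]<hi)]; print(lo,len(k),k.mean(0).round(4) if len(k) else "")
r=cv2.minAreaRect(top.astype(np.float32)*1000);print(r)
# foot circle
hs=cv2.cvtColor(p,cv2.COLOR_BGR2HSV);print(hs[115,250],hs[115,278],hs[30,250])
```

```text
0   0   1   1   0   1   0   0   1   0   1   0   0   0   1   1   0   1   0
  1   0   1   1   0   1   0  12  14  14  16  13  11   1   1   0   0   0   0
  0   1   0   0   0  14  14  15  16  17  16  16  15  13  12   1   1   0   0
  1   1   0   1  15  15  17  18  19  19  19  19  17  16  12  12   1   0   1
  0   0   1  12  15  19  21  42  46  46  45  44  44  21  16  13   1   2   1
  2   1  12  15  17  20  43  46  45  47  99 101  97  92  18  17  14   1  -1
  1   0 375  16  21  43  44  49  55  53 104 102 102 100  97  17  15   0   0
  0   0  15  16  20  45  48  54  54  98 106 104 104 102 101  19  15   1   0
  0   0  14  18  31  44  49  55  54 107 106 106 106 105  45  19  16  12   0
  0   0  14  17  37  45  48  53  80 107 105 107 107 107  43  19  15  12   0
  0   0  14  17  26  45  48  54 108 107 107 108 106 106  45  19  14   1   0
  0   0  14  17  20  44  49  82 105 107 105 107 107  48  45  17  14   0   0
 -1   0  12  15  18  43  46 102 104 106 105 107 107  46  18  17  13   0   0
 -1   1   0  15  17  19  45  99 101 103 104 105  44  44  16  15   0   0   0
  1   0   0   0  15  18  18  19  94  99 101 100  18  16  16   0   1   1   1
  2   1   0   1   2  14  17  18  17  18  92  17  16  14   0   1   1   1   0
  1   0   1   0   1   0  13  14  14  14  15  12  12   1   0   0   0   0   0
  0   0   1   0   0   0   1   1   0   1   0   0   0   0   0   0   0   1   0
  1   0   0   0   0   0   1   0   0   1   0   0   0   0   0   0   0   1   0
859 [ 0.54181591 -0.11913094  0.10876364]
top [ 0.54207253 -0.11930755] [0.0056145  0.00881482] [0.44721269 0.89442764] 63.43500689601223 746
0.075 29 [ 0.5356 -0.1168  0.0808]
0.085 44 [ 0.5414 -0.1171  0.0924]
0.095 172 [ 0.5425 -0.1187  0.0994]
0.102 596 [ 0.5424 -0.1199  0.106 ]
((536.4644775390625, -116.77726745605469), (31.821128845214844, 29.64849853515625), 61.520660400390625)
[ 16 109  98] [105   8 124] [ 21  54 146]
```

View pics/w2c.png

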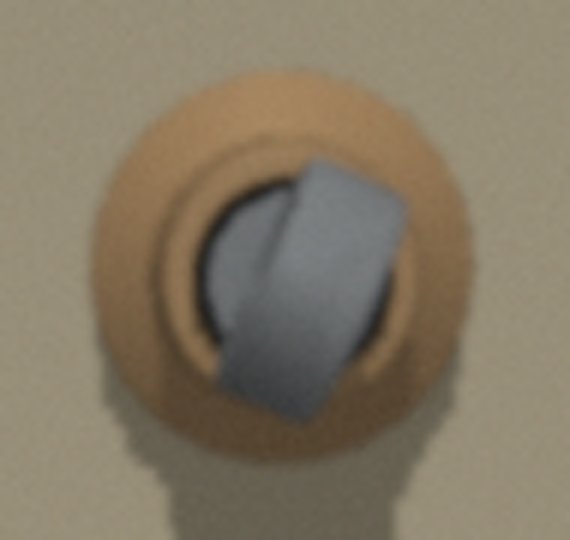

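Run:
```python
from h import *
import json
s=json.load(open("pics/w2.json"));d=np.load("pics/w2.npy")
ce,M=wcam(s)
v,u=np.mgrid[80:155,235:310];z=d[80:155,235:310]
P=np.stack([(u-ce["cx"])/ce["fx"]*z,(v-ce["cy"])/ce["fy"]*z,z],-1)@M[:3,:3].T+M[:3,3]
zz=P[...,2]
def an(lo,hi):
    m=((zz>lo)&(zz<hi)).astype(np.uint8)
    n,l,st,_=cv2.connectedComponentsWithStats(m);i=1+np.argmax(st[1:,4]);Q=P[l==i]
    X=Q[:,:2];mu=X.mean(0);w,V=np.linalg.eigh(np.cov((X-mu).T));print(lo,hi,len(X),mu.round(4),np.sqrt(w).round(4),np.degrees(np.arctan2(V[1,1],V[0,1])).round(1), [(np.array(a)).round(2) for a in cv2.minAreaRect(X.astype(np.float32)*1000)])
an(.085,.12);an(.09,.12);an(.095,.12);an(.1,.12);an(.103,.115)
# foot top plateau+silhouette
m=((zz>.008)&(zz<.2)).astype(np.uint8);X=P[m>0][:,:2];print(cv2.minEnclosingCircle(X.astype(np.float32)*1000))
m=(zz>.04)&(zz<.2);X=P[m][:,:2];print(cv2.minEnclosingCircle(X.astype(np.float32)*1000))
print("tableZ",np.median(zz[:3]))
toward([.493,.19,.205],1.484)
```

```text
0.085 0.12 812 [ 0.5424 -0.1195] [0.0047 0.0099] 61.3 [array([ 542.49, -120.08]), array([35.71, 15.9 ]), np.float64(61.52)]
0.09 0.12 805 [ 0.5425 -0.1195] [0.0046 0.0099] 61.2 [array([ 542.49, -120.08]), array([35.71, 15.9 ]), np.float64(61.52)]
0.095 0.12 768 [ 0.5425 -0.1196] [0.0046 0.0094] 61.0 [array([ 542.49, -120.09]), array([34.34, 15.9 ]), np.float64(61.52)]
0.1 0.12 676 [ 0.5425 -0.1197] [0.0046 0.0083] 61.9 [array([ 542.53, -119.98]), array([30.84, 15.88]), np.float64(61.63)]
0.103 0.115 555 [ 0.5425 -0.1198] [0.0045 0.0068] 59.9 [array([ 542.49, -120.06]), array([25.08, 15.83]), np.float64(61.36)]
((542.6044921875, -120.08313751220703), 35.81462478637695)
((542.4578247070312, -119.98614501953125), 22.1402645111084)
tableZ 0.0005614731702983655
lin [36.45 -5.67  0.36] ang [0.0008 0.0016 0.0047] t 3.2 pos [ 0.5196 -0.1779  0.2092] yaw 1.4887
```

```bash
python3 -m pendant '[{"linear":[4.5,-0.7,0],"angular":[0,0,0],"gripper":9.3},{"linear":[9,-1.4,0],"angular":[0,0,0],"gripper":9.3},{"linear":[13.5,-2.1,0],"angular":[0,0,0],"gripper":9.3},{"linear":[18,-2.8,0],"angular":[0,0,0],"gripper":9.3},{"linear":[22.5,-3.5,0],"angular":[0,0,0],"gripper":9.3},{"linear":[27,-4.2,0],"angular":[0,0,0],"gripper":9.3},{"linear":[31.5,-4.9,0],"angular":[0,0,0],"gripper":9.3},{"linear":[36.5,-5.7,0],"angular":[0,0,0],"gripper":9.3},{"linear":[36.5,-5.7,0],"angular":[0,0,0],"gripper":9.3},{"linear":[36.5,-5.7,0],"angular":[0,0,0],"gripper":9.3}]'
python3 - <<'E'
from h import *
import json
s=bot.sense();p,d=bot.camera("wrist");cv2.imwrite("pics/w3.png",p);np.save("pics/w3.npy",d)
json.dump({k:np.array(v).tolist() for k,v in s.items()},open("pics/w3.json","w"));print(s["tool_pos"],s["qvel"])
E
```

```text
time_s: 4.2
tool_pos: [0.4923, 0.1918, 0.2087]
ee_rot: [0.001, 0.734, 0.679, -0.0]
force: [0.3, -0.6, 0.1]
gripper_width: 0.0931
[0.49225379 0.1918406  0.20865066] [-0.05354193 -0.00767578  0.00922501 -0.010131    0.00119966 -0.01124814]
```

View pics/w3.png

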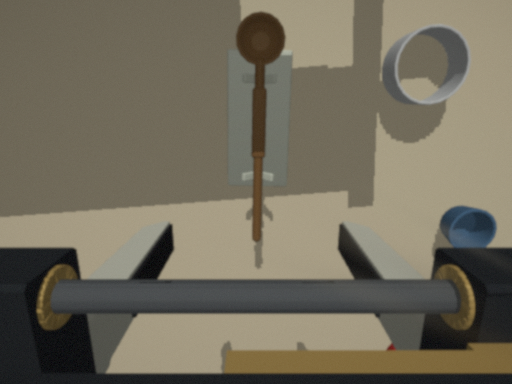

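The wrist view shows the whole spoon: bowl at (261,38), grip at about (259,122), and tip at (257,239). The cradles are at rows 78 and 177.

Run:
```python
from h import *
import json
s=json.load(open("pics/w3.json"));d=np.load("pics/w3.npy");p=cv2.imread("pics/w3.png")
ce,M=wcam(s)
v,u=np.mgrid[0:250,225:300];z=d[0:250,225:300]
P=np.stack([(u-ce["cx"])/ce["fx"]*z,(v-ce["cy"])/ce["fy"]*z,z],-1)@M[:3,:3].T+M[:3,3]
hs=cv2.cvtColor(p,cv2.COLOR_BGR2HSV)[0:250,225:300]
m=((P[...,2]>.03)&(P[...,2]<.07)&(hs[...,1]>100)).astype(np.uint8)
n,l,st,_=cv2.connectedComponentsWithStats(m);i=1+np.argmax(st[1:,4]);m=l==i
rows=[]
for r in range(70,238):
    k=np.where(m[r])[0]
    if len(k)>3:
        q=P[r,k]; rows.append(np.r_[r,q.mean(0)[:2],np.median(q[:,2]),np.max(q[:,2]),np.ptp(q[:,0])])
rows=np.array(rows)
ml=np.polyfit(rows[:,2],rows[:,1],1);yaw=np.pi/2-np.arctan(ml[0]);print("yaw",yaw,"resid",np.std(rows[:,1]-np.polyval(ml,rows[:,2])))
ax=np.array([np.cos(yaw),np.sin(yaw)])
Q=P[m];t=Q[:,:2]@ax
print("tip t",t.min(),"bowl max",t.max(), "len",np.ptp(t),"expect .232")
for r in rows[::6]:print(r[0],(r[1:3]@ax).round(4),r[1:].round(4))
off=np.polyval(ml,.25)
for tt in((t.min()+.130),(t.max()-.102)):
    # point on line with param tt
    y=None
    A=np.array([[ax[0],ax[1]],[1,-ml[0]]]);print("grip",np.linalg.solve(A,[tt,ml[1]]))
# rest
```

```text
yaw 1.4748735196909653 resid 0.00023276945198011132
tip t 0.1634453346820849 bowl max 0.3905836520350038 len 0.2271383173529189 expect .232
70.0 0.3409 [0.5043 0.294  0.0499 0.051  0.0067]
76.0 0.3355 [0.5039 0.2885 0.05   0.0509 0.0067]
82.0 0.33 [0.5036 0.283  0.05   0.0516 0.0068]
88.0 0.3243 [0.5026 0.2775 0.0514 0.0523 0.0077]
94.0 0.3187 [0.5022 0.2719 0.0519 0.053  0.0117]
100.0 0.3131 [0.5013 0.2663 0.0524 0.053  0.0107]
106.0 0.3074 [0.5009 0.2607 0.0516 0.0524 0.0108]
112.0 0.3017 [0.5004 0.2549 0.0519 0.0528 0.0109]
118.0 0.2959 [0.5    0.2492 0.052  0.0526 0.0109]
124.0 0.2901 [0.4996 0.2434 0.052  0.0528 0.0109]
130.0 0.2842 [0.4986 0.2375 0.0517 0.0531 0.01  ]
136.0 0.2782 [0.4982 0.2315 0.0512 0.0528 0.0101]
142.0 0.2722 [0.4977 0.2256 0.0518 0.0538 0.0101]
148.0 0.2661 [0.4972 0.2195 0.0514 0.0538 0.0102]
154.0 0.26 [0.4963 0.2134 0.0518 0.0531 0.0112]
160.0 0.2534 [0.4958 0.2069 0.0501 0.051  0.0072]
166.0 0.247 [0.4953 0.2005 0.0491 0.0504 0.0073]
172.0 0.2407 [0.4948 0.1942 0.0499 0.0506 0.0073]
178.0 0.2343 [0.4938 0.1879 0.0498 0.0511 0.0063]
184.0 0.2279 [0.4933 0.1815 0.0503 0.0514 0.0063]
190.0 0.2212 [0.4934 0.1747 0.0495 0.0508 0.0074]
196.0 0.2146 [0.4918 0.1683 0.0501 0.0511 0.0075]
202.0 0.208 [0.4918 0.1616 0.0501 0.052  0.0064]
208.0 0.2012 [0.4908 0.1549 0.0498 0.0509 0.0075]
214.0 0.1944 [0.4902 0.1481 0.0502 0.0508 0.0076]
220.0 0.1874 [0.4897 0.1411 0.0496 0.0513 0.0076]
226.0 0.1803 [0.4892 0.1341 0.0493 0.0513 0.0076]
232.0 0.1732 [0.4886 0.127  0.0493 0.0513 0.0077]
grip [0.49981028 0.24670976]
grip [0.49934464 0.24187043]
```

Run:
```python
from h import *
toward([.4997,.2440,.026],1.475)
```

```text
lin [ 5.42  0.26 18.25] ang [0.001  0.0022 0.0153] t 4.25 pos [0.4926 0.1906 0.2086] yaw 1.4903
```

```bash
python3 -m pendant '[{"linear":[3,0.2,2],"angular":[0,0,0.015],"gripper":9.3},{"linear":[5.4,0.26,5],"angular":[0.001,0.002,0.015],"gripper":7},{"linear":[5.4,0.26,8.5],"angular":[0.001,0.002,0.015],"gripper":6},{"linear":[5.4,0.26,12],"angular":[0.001,0.002,0.015],"gripper":5},{"linear":[5.4,0.26,14],"angular":[0.001,0.002,0.015],"gripper":5},{"linear":[5.4,0.26,16],"angular":[0.001,0.002,0.015],"gripper":5},{"linear":[5.4,0.26,17.5],"angular":[0.001,0.002,0.015],"gripper":5},{"linear":[5.4,0.26,18.2],"angular":[0.001,0.002,0.015],"gripper":5},{"linear":[5.4,0.26,18.2],"angular":[0.001,0.002,0.015],"gripper":5},{"linear":[5.4,0.26,18.2],"angular":[0.001,0.002,0.015],"gripper":5}]' 30
python3 - <<'E'
from h import *
toward([.4997,.2440,.026],1.475)
E
```

```text
time_s: 5.25
tool_pos: [0.5004, 0.2437, 0.0274]
ee_rot: [0.0, 0.74, 0.672, 0.0]
force: [-0.1, 0.5, 0.5]
gripper_width: 0.05
lin [ 0.02 -0.08  0.14] ang [ 0.0011 -0.0003 -0.0003] t 5.25 pos [0.5004 0.2437 0.0274] yaw 1.4747
```

```bash
python3 -m pendant '[{"linear":[0,-0.08,0.13],"angular":[0,0,0],"gripper":5},{"linear":[0,-0.08,0.13],"angular":[0,0,0],"gripper":3},{"linear":[0,-0.08,0.13],"angular":[0,0,0],"gripper":2},{"linear":[0,-0.08,0.13],"angular":[0,0,0],"gripper":1.2},{"linear":[0,-0.08,0.13],"angular":[0,0,0],"gripper":1},{"linear":[0,-0.08,0.13],"angular":[0,0,0],"gripper":1},{"linear":[0,-0.08,0.13],"angular":[0,0,0],"gripper":1},{"linear":[0,-0.08,0.13],"angular":[0,0,0],"gripper":1},{"linear":[0,-0.08,0.13],"angular":[0,0,0],"gripper":1},{"linear":[0,-0.08,0.13],"angular":[0,0,0],"gripper":1}]' 35
python3 - <<'E'
from h import *
s=bot.sense();print(s["force"],s["moment"],s["gripper_width"])
toward([.4997,.2440,.026],1.475)
E
```

```text
time_s: 6.25
tool_pos: [0.4996, 0.2438, 0.0262]
ee_rot: [0.0, 0.74, 0.672, 0.0]
force: [-0.9, 1.2, 1.5]
gripper_width: 0.0134
[-0.88173941  1.16522558  1.46646044] [-0.02522067  0.15398511  0.03541501] 0.01342342436185476
lin [0.02 0.01 0.02] ang [ 0.001  -0.0004 -0.0003] t 6.25 pos [0.4996 0.2438 0.0262] yaw 1.4747
```

```bash
python3 -m pendant '[{"linear":[0,0,-0.5],"angular":[0,0,0],"gripper":1},{"linear":[0,0,-1.5],"angular":[0,0,0],"gripper":1},{"linear":[0,0,-3],"angular":[0,0,0],"gripper":1},{"linear":[0,0,-5],"angular":[0,0,0],"gripper":1},{"linear":[0,0,-8],"angular":[0,0,0],"gripper":1},{"linear":[0,0,-11],"angular":[0,0,0],"gripper":1},{"linear":[0,0,-14],"angular":[0,0,0],"gripper":1},{"linear":[0,0,-16],"angular":[0,0,0],"gripper":1},{"linear":[0,0,-16],"angular":[0,0,0],"gripper":1},{"linear":[0,0,-16],"angular":[0,0,0],"gripper":1}]'
python3 - <<'E'
from h import *
s=bot.sense();print(s["force"],s["moment"],s["gripper_width"])
toward([.3993,-.0422,.185],2.644)
E
```

```text
time_s: 7.25
tool_pos: [0.4998, 0.2439, 0.1869]
ee_rot: [0.001, 0.74, 0.672, 0.001]
force: [-0.2, 0.4, -1.4]
gripper_width: 0.0138
[-0.17906589  0.41887341 -1.3923835 ] [-0.09264647  0.03948748  0.03999112] 0.013813946428307996
lin [-29.44  -7.26   0.14] ang [ 2.9000e-03  5.0000e-04 -1.1692e+00] t 7.25 pos [0.4998 0.2439 0.1869] yaw 1.4748
```

```bash
python3 -m pendant '[{"linear":[-3,-0.8,0],"angular":[0,0,-0.12],"gripper":1},{"linear":[-6,-1.5,0],"angular":[0,0,-0.24],"gripper":1},{"linear":[-9,-2.3,0],"angular":[0,0,-0.36],"gripper":1},{"linear":[-13,-3.2,0],"angular":[0,0,-0.5],"gripper":1},{"linear":[-17,-4.2,0],"angular":[0,0,-0.64],"gripper":1},{"linear":[-21,-5.2,0],"angular":[0,0,-0.78],"gripper":1},{"linear":[-25,-6.2,0],"angular":[0,0,-0.92],"gripper":1},{"linear":[-28,-7,0],"angular":[0,0,-1.05],"gripper":1},{"linear":[-29.4,-7.3,0],"angular":[0.002,0,-1.169],"gripper":1},{"linear":[-29.4,-7.3,0],"angular":[0.002,0,-1.169],"gripper":1}]'
python3 - <<'E'
from h import *
toward([.3993,-.0422,.0702],2.644)
E
```

```text
time_s: 8.25
tool_pos: [0.3974, -0.0432, 0.1847]
ee_rot: [-0.001, 0.246, 0.969, -0.0]
force: [-0.1, 0.0, 0.1]
gripper_width: 0.0136
lin [-0.14  0.19 11.45] ang [-0.0008 -0.0016 -0.0001] t 8.25 pos [ 0.3974 -0.0432  0.1847] yaw 2.6439
```

```bash
python3 -m pendant '[{"linear":[-0.1,0.15,2],"angular":[0,0,0],"gripper":1},{"linear":[-0.1,0.15,4],"angular":[0,0,0],"gripper":1},{"linear":[-0.1,0.15,6],"angular":[0,0,0],"gripper":1},{"linear":[-0.1,0.15,8],"angular":[0,0,0],"gripper":1},{"linear":[-0.1,0.15,10],"angular":[0,-0.001,0],"gripper":1},{"linear":[-0.1,0.15,11],"angular":[0,-0.001,0],"gripper":1},{"linear":[-0.1,0.15,11.4],"angular":[0,-0.001,0],"gripper":1},{"linear":[-0.1,0.15,11.4],"angular":[0,-0.001,0],"gripper":1},{"linear":[-0.1,0.15,11.4],"angular":[0,-0.001,0],"gripper":1},{"linear":[-0.1,0.15,11.4],"angular":[0,-0.001,0],"gripper":1}]'
python3 - <<'E'
from h import *
toward([.3993,-.0422,.0702],2.644)
for n in("scene","top"):
    p,d=bot.camera(n);cv2.imwrite(f"pics/{n}1.png",p);np.save(f"pics/{n}1.npy",d)
    u,v=proj(n,np.array([.52,-.1,.09]));u,v=int(u),int(v)
    cv2.imwrite(f"pics/{n}1c.png",cv2.resize(p[v-45:v+45,u-60:u+60],None,fx=6,fy=6,interpolation=cv2.INTER_CUBIC));print(n,u-60,v-45)
E
```

```text
time_s: 9.25
tool_pos: [0.3996, -0.0426, 0.0717]
ee_rot: [0.001, 0.246, 0.969, -0.0]
force: [-0.3, -0.1, -0.6]
gripper_width: 0.0133
lin [0.05 0.01 0.15] ang [-0.0003  0.0012 -0.0005] t 9.25 pos [ 0.3996 -0.0426  0.0717] yaw 2.6435
scene 146 157
top 240 154
```

View pics/scene1c.png

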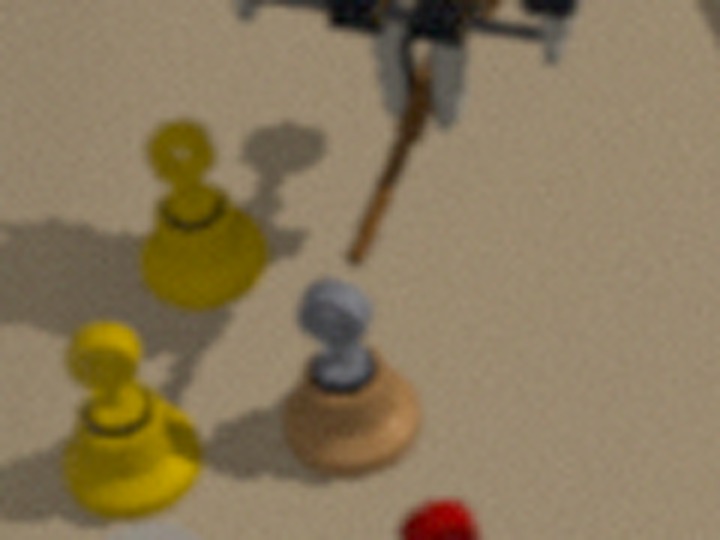

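View pics/top1c.png

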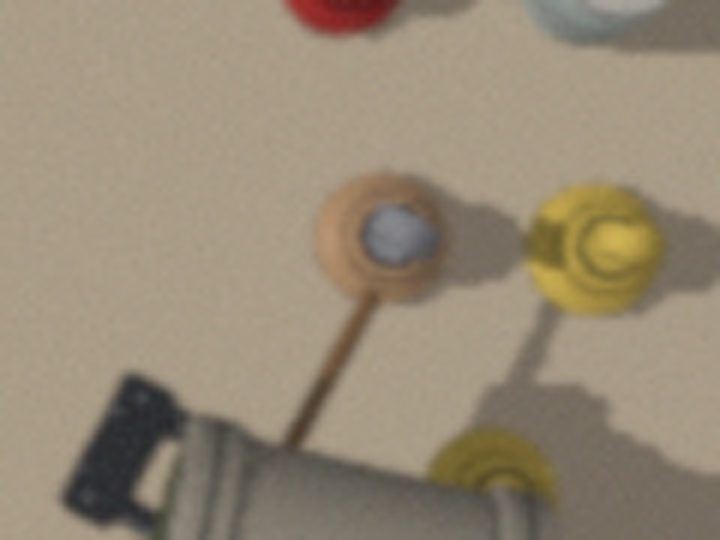

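Run:
```python
from h import *
E=np.array([.5425,-.12,.089]);a=2.644;ax=np.array([np.cos(a),np.sin(a),0])
g=np.array([.3996,-.0426,.0717+.0188])
for n in("top","scene"):
    p=cv2.imread(f"pics/{n}1.png").astype(int);h=cv2.cvtColor(p.astype(np.uint8),cv2.COLOR_BGR2HSV)
    print(n,"eye",np.round(proj(n,E),1),"eyetop",np.round(proj(n,E+[0,0,.018]),1),"tip",np.round(proj(n,g-.13*ax),1))
    m=(h[...,1]>90)&(h[...,0]<22)
    u0,v0=np.array(proj(n,g-.055*ax));u1,v1=np.array(proj(n,g-.125*ax))
    for k in np.linspace(0.0,1.05,10):
        v=int(round(v0+k*(v1-v0)));uu=u0+(v-v0)/(v1-v0)*(u1-u0)
        c=np.arange(int(uu)-7,int(uu)+8);w=np.clip(np.median(p[v,c,0])-p[v,c,0],15,None)-15
        print(v,"pred",round(uu,2),"meas",round(float((w*c).sum()/max(w.sum(),1)),2),int(w.sum()))
    gm=(h[...,1]<35)&(np.hypot(*(np.indices(m.shape)[::-1]-np.array(proj(n,E+[0,0,.005]))[:,None,None]))<9)
    vv,uu=np.where(gm);print("gray centroid",uu.mean(),vv.mean(),len(uu))
```

```text
top eye [307.4 191.9] eyetop [308.3 191.6] tip [302.4 201.4]
223 pred 290.77 meas 290.68 204
221 pred 291.85 meas 291.69 200
218 pred 293.46 meas 293.37 199
216 pred 294.54 meas 294.43 186
214 pred 295.62 meas 295.57 175
211 pred 297.23 meas 297.11 187
209 pred 298.31 meas 298.19 174
207 pred 299.38 meas 299.25 181
204 pred 301.0 meas 301.09 67
202 pred 302.07 meas 0.0 0
gray centroid 306.05494505494505 192.8021978021978 91
scene eye [201.4 209.2] eyetop [200.7 205.2] tip [204.5 201. ]
184 pred 211.65 meas 211.43 182
186 pred 210.81 meas 210.47 165
188 pred 209.98 meas 209.61 163
189 pred 209.56 meas 209.28 156
191 pred 208.73 meas 208.44 163
193 pred 207.89 meas 207.47 171
195 pred 207.06 meas 206.69 167
197 pred 206.22 meas 205.93 163
199 pred 205.39 meas 204.96 152
201 pred 204.55 meas 204.64 11
gray centroid 201.65289256198346 209.79338842975207 121
```

Run:
```python
from h import *
for n in("top",):
    p=cv2.imread(f"pics/{n}0.png");h=cv2.cvtColor(p,cv2.COLOR_BGR2HSV)
    print("pred foot base",proj(n,np.array([.5425,-.12,0])),"coltop",proj(n,np.array([.5425,-.12,.054])))
    d=np.load("pics/top0.npy")
    c,R,t=cam(n);v,u=np.mgrid[175:212,285:325];z=d[175:212,285:325]
    C=np.stack([(u-c["cx"])/c["fx"]*z,(v-c["cy"])/c["fy"]*z,z],-1)-t;P=C@R
    for lo in(.006,.04,.09):
        m=((P[...,2]>lo)).astype(np.uint8);nn,l,st,_=cv2.connectedComponentsWithStats(m);i=1+np.argmax(st[1:,4])
        X=P[l==i];print(lo,len(X),X.mean(0).round(4),cv2.minEnclosingCircle(X[:,:2].astype(np.float32)*1000), [np.round(a,1) for a in cv2.minAreaRect(X[:,:2].astype(np.float32)*1000)])
```

```text
pred foot base (np.float64(303.2944123461359), np.float64(193.10335508946676)) coltop (np.float64(305.70170469875836), np.float64(192.39197675172653))
0.006 393 [ 0.5394 -0.1119  0.0461] ((521.7604370117188, -43.25126647949219), 111.53810119628906) [array([528.1, -42.4]), array([ 69.7, 221.5]), np.float64(9.6)]
0.04 162 [ 0.5398 -0.1141  0.0714] ((541.1288452148438, -116.36502075195312), 22.680339813232422) [array([ 541.5, -116.1]), array([39., 43.]), np.float64(73.9)]
0.09 65 [ 0.5414 -0.1161  0.1039] ((540.3327026367188, -116.01166534423828), 17.065542221069336) [array([ 541.4, -116.5]), array([33.6, 16.1]), np.float64(61.0)]
```

Run:
```python
from h import *
a=2.6435;ax=np.array([np.cos(a),np.sin(a)]);nn=np.array([np.sin(a),-np.cos(a)])
g=np.array([.3996,-.0426])
for n,v0,v1,u0,u1 in(("top",180,228,285,325),("scene",180,215,190,220)):
    c,R,t=cam(n);
    for f in (0,1):
        d=np.load(f"pics/{n}{f}.npy")
        v,u=np.mgrid[v0:v1,u0:u1];z=d[v0:v1,u0:u1]
        P=(np.stack([(u-c["cx"])/c["fx"]*z,(v-c["cy"])/c["fy"]*z,z],-1)-t)@R
        Q=P.reshape(-1,3);rel=Q[:,:2]-g;al=-rel@ax;la=rel@nn
        if f:
            k=(al>.06)&(al<.13)&(abs(la)<.02)&(Q[:,2]>.06)&(Q[:,2]<.12)
            print(n,"handle",k.sum(),"lat mean",la[k].mean().round(4),"range",la[k].min().round(4),la[k].max().round(4),"z",np.percentile(Q[k,2],[10,50,90]).round(4),"end",al[k].max())
            print(np.polyfit(al[k],la[k],1))
            k2=k&(al>.1);k1=k&(al<.09);print("z near/far",np.median(Q[k1,2]),np.median(Q[k2,2]))
        e=np.array([.5425,-.12])-g
        k=(al>.13)&(al<.2)&(abs(la)<.03)&(Q[:,2]>.08)&(Q[:,2]<.12)
        print(n,f,"loop",k.sum(),"lat",np.percentile(la[k],[2,50,98]).round(4),"al",np.percentile(al[k],[2,50,98]).round(4),"zmax",Q[k,2].max(),"wrist-eye lat",(e@nn).round(4),(-e@ax).round(4))
```

```text
top 0 loop 70 lat [-0.0135  0.0036  0.0183] al [0.152  0.159  0.1678] zmax 0.11307821932075147 wrist-eye lat 0.0003 0.1625
top handle 71 lat mean 0.0015 range -0.0038 0.0064 z [0.0913 0.0951 0.0979] end 0.1262531816245599
[0.00038258 0.0014963 ]
z near/far 0.09542169690967295 0.09420911133964081
top 1 loop 69 lat [-0.0135  0.0038  0.0185] al [0.1521 0.159  0.1674] zmax 0.11096532403266586 wrist-eye lat 0.0003 0.1625
scene 0 loop 107 lat [-0.0163  0.0003  0.0162] al [0.1541 0.1675 0.1723] zmax 0.11033909182731806 wrist-eye lat 0.0003 0.1625
scene handle 56 lat mean -0.0003 range -0.0057 0.0034 z [0.0924 0.096  0.099 ] end 0.12926267696621946
[-0.01343082  0.00102657]
z near/far 0.09635860115243586 0.09546967497538171
scene 1 loop 107 lat [-0.0166  0.0005  0.0167] al [0.1568 0.1669 0.1727] zmax 0.11118428012918108 wrist-eye lat 0.0003 0.1625
```

```bash
python3 -m pendant '[{"linear":[-0.5,0.04,0.1],"angular":[0,0.001,0],"gripper":1},{"linear":[-1,0.08,0.15],"angular":[0,0.001,0],"gripper":1},{"linear":[-1.5,0.08,0.15],"angular":[0,0.001,0],"gripper":1},{"linear":[-1.8,0.08,0.15],"angular":[0,0.001,0],"gripper":1},{"linear":[-2,0.08,0.15],"angular":[0,0.001,0],"gripper":1},{"linear":[-2.2,0.08,0.15],"angular":[0,0.001,0],"gripper":1},{"linear":[-2.4,0.08,0.15],"angular":[0,0.001,0],"gripper":1},{"linear":[-2.6,0.08,0.15],"angular":[0,0.001,0],"gripper":1},{"linear":[-2.8,0.08,0.15],"angular":[0,0.001,0],"gripper":1},{"linear":[-2.9,0.08,0.15],"angular":[0,0.001,0],"gripper":1}]'
python3 - <<'E'
from h import *
s=bot.sense();print(s["force"],s["moment"])
for n in("scene",):
    p,d=bot.camera(n);cv2.imwrite(f"pics/{n}2.png",p)
    u,v=proj(n,np.array([.52,-.1,.09]));u,v=int(u),int(v)
    cv2.imwrite(f"pics/{n}2c.png",cv2.resize(p[v-35:v+35,u-50:u+50],None,fx=8,fy=8,interpolation=cv2.INTER_CUBIC))
toward([.5425+.105*np.cos(2.644)+.0004,-.12+.105*np.sin(2.644)+.0007,.0702],2.644)
E
```

```text
time_s: 10.35
tool_pos: [0.4255, -0.0558, 0.0701]
ee_rot: [-0.0, 0.246, 0.969, -0.0]
force: [-0.2, -0.3, -0.6]
gripper_width: 0.0136
[-0.16810814 -0.3286301  -0.55450629] [-0.03600497 -0.07029661 -0.01687415]
lin [-2.84  0.03 -0.01] ang [-0.0004  0.0001 -0.0004] t 10.4 pos [ 0.4255 -0.0558  0.0701] yaw 2.6436
```

View pics/scene2c.png

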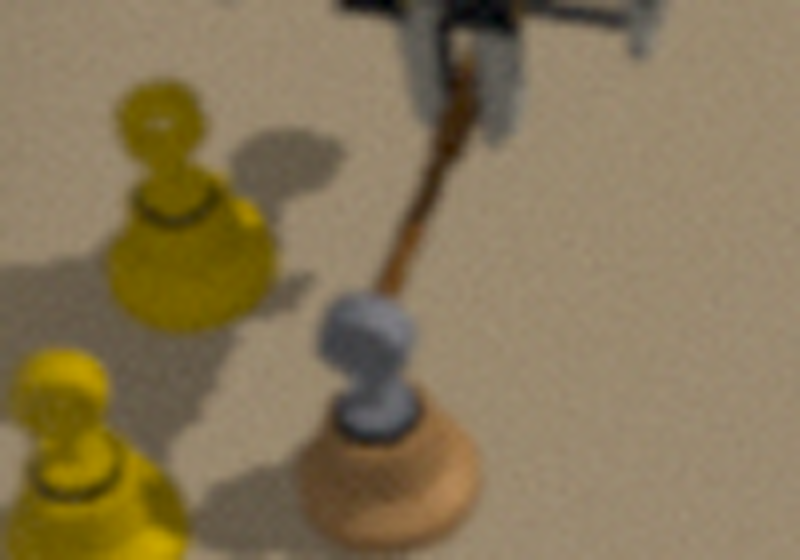

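The handle's end is now just behind the loop at about (375,290) in this crop, and no force is felt, so I'm continuing slowly.

```bash
python3 -m pendant '[{"linear":[-0.1,0,0],"angular":[0,0,0],"gripper":1},{"linear":[-0.2,0,0],"angular":[0,0,0],"gripper":1},{"linear":[-0.3,0,0],"angular":[0,0,0],"gripper":1},{"linear":[-0.4,0,0],"angular":[0,0,0],"gripper":1},{"linear":[-0.5,0,0],"angular":[0,0,0],"gripper":1},{"linear":[-0.6,0,0],"angular":[0,0,0],"gripper":1},{"linear":[-0.7,0,0],"angular":[0,0,0],"gripper":1},{"linear":[-0.8,0,0],"angular":[0,0,0],"gripper":1},{"linear":[-0.9,0,0],"angular":[0,0,0],"gripper":1},{"linear":[-1,0,0],"angular":[0,0,0],"gripper":1}]'
python3 - <<'E'
from h import *
s=bot.sense();print(s["force"],s["moment"])
toward([.5425+.105*np.cos(2.644)+.0004,-.12+.105*np.sin(2.644)+.0007,.0702],2.644)
E
```

```text
time_s: 11.4
tool_pos: [0.4344, -0.0606, 0.0701]
ee_rot: [0.0, 0.246, 0.969, -0.0]
force: [-0.1, 0.1, -0.7]
gripper_width: 0.0139
[-0.13541055  0.08789773 -0.71664706] [ 0.00754864  0.02997173 -0.01791428]
lin [-1.83  0.03 -0.01] ang [-0.0004  0.0001 -0.0004] t 11.4 pos [ 0.4344 -0.0606  0.0701] yaw 2.6436
```

```bash
python3 -m pendant '[{"linear":[-0.2,0,0],"angular":[0,0,0],"gripper":1},{"linear":[-0.4,0,0],"angular":[0,0,0],"gripper":1},{"linear":[-0.6,0,0],"angular":[0,0,0],"gripper":1},{"linear":[-0.8,0,0],"angular":[0,0,0],"gripper":1},{"linear":[-1,0,0],"angular":[0,0,0],"gripper":1},{"linear":[-1.2,0,0],"angular":[0,0,0],"gripper":1},{"linear":[-1.4,0,0],"angular":[0,0,0],"gripper":1},{"linear":[-1.6,0,0],"angular":[0,0,0],"gripper":1},{"linear":[-1.8,0,0],"angular":[0,0,0],"gripper":1},{"linear":[-1.85,0,0],"angular":[0,0,0],"gripper":1}]'
python3 - <<'E'
from h import *
F=[];Mo=[]
for n in("scene","top"):
    p,d=bot.camera(n);cv2.imwrite(f"pics/{n}3.png",p);np.save(f"pics/{n}3.npy",d)
    u,v=proj(n,np.array([.53,-.11,.09]));u,v=int(u),int(v)
    cv2.imwrite(f"pics/{n}3c.png",cv2.resize(p[v-35:v+35,u-50:u+50],None,fx=8,fy=8,interpolation=cv2.INTER_CUBIC))
    s=bot.sense();print(np.round(s["force"],2),np.round(s["moment"],3))
toward([.5425+.105*np.cos(2.644)+.0004,-.12+.105*np.sin(2.644)+.0007,.0702],2.644)
E
```

```text
time_s: 12.4
tool_pos: [0.4509, -0.0696, 0.0701]
ee_rot: [0.0, 0.246, 0.969, -0.0]
force: [0.1, 0.4, -1.6]
gripper_width: 0.0134
[-0.47  0.06 -0.79] [-0.013  0.006  0.004]
[-0.11  0.71 -1.29] [ 0.009  0.001 -0.055]
lin [ 0.02  0.02 -0.01] ang [-0.0004  0.0001 -0.0005] t 12.5 pos [ 0.4507 -0.0695  0.0701] yaw 2.6435
```

View pics/scene3c.png

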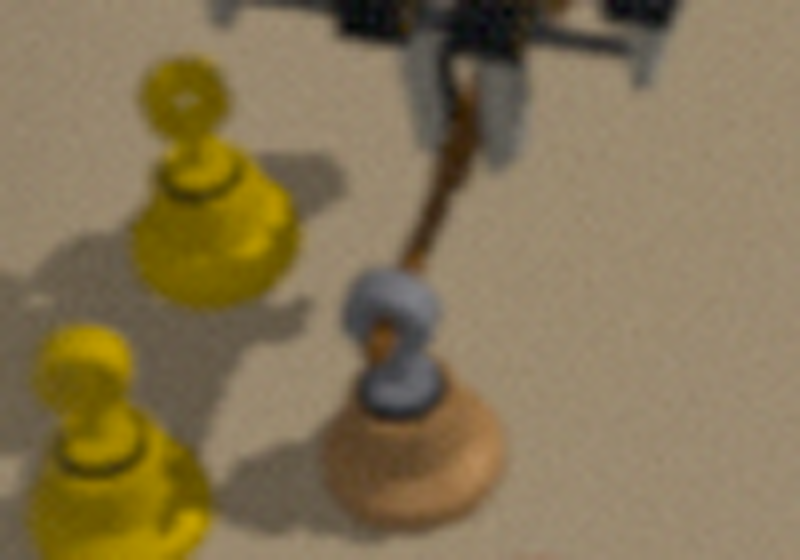

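View pics/top3c.png

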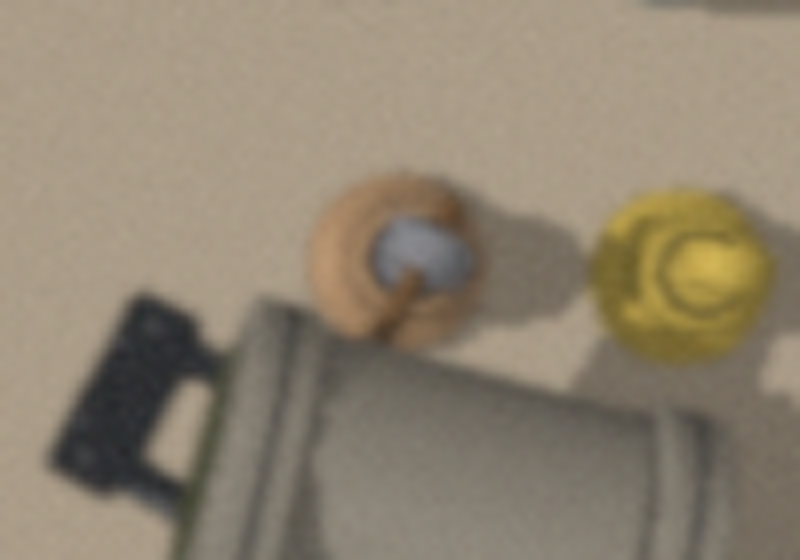

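The tip shows through the hole at (382,340), so the handle is inserted with no contact force. Next is the turn, starting with the free play.

```bash
cat >> h.py <<'E'
C=np.array([.5433,-.1195])
def feel(n=6,C=C):
    T=[];Fs=[];Ms=[]
    for i in range(n):
        bot.camera("top")
        s=bot.sense();F=np.array(s["force"]);M=np.array(s["moment"]);r=np.array(s["tool_pos"])[:2]-C
        T.append(M[2]+r[0]*F[1]-r[1]*F[0]);Fs.append(F);Ms.append(M[2])
    q=s["ee_rot"];X=Ro.from_quat([q[1],q[2],q[3],q[0]]).as_matrix()
    F=np.mean(Fs,0);yaw=np.arctan2(X[1,0],X[0,0])
    print("t",round(s["time_s"],2),"tau %.3f +- %.3f"%(np.mean(T),np.std(T)/n**.5),"Mz %.3f"%np.mean(Ms),"F tool",(X.T@F).round(2),"yaw %.4f delta %.3f"%(yaw,2.644-yaw),"tcp",np.round(s["tool_pos"],4),"w",round(s["gripper_width"],4))
    r=np.array(s["tool_pos"])[:2]-C;print("r %.4f ang %.4f"%(np.hypot(*r),np.arctan2(r[1],r[0])), "eff6",np.round(s["effort"],3))
def turn(d,rad=.105,C=C,lat=0,z=.0702):
    s=bot.sense();yaw=2.644-d
    P=[C[0]+rad*np.cos(yaw)+lat*np.sin(yaw),C[1]+rad*np.sin(yaw)-lat*np.cos(yaw),z];toward(P,yaw)
E
python3 -m pendant '[{"linear":[0,0.32,0],"angular":[0,0,0.03],"gripper":1},{"linear":[-0.02,0.63,0],"angular":[0,0,0.06],"gripper":1},{"linear":[-0.04,0.95,0],"angular":[0,0,0.09],"gripper":1},{"linear":[-0.08,1.26,0],"angular":[0,0,0.12],"gripper":1},{"linear":[-0.12,1.57,0],"angular":[0,0,0.15],"gripper":1},{"linear":[-0.17,1.88,0],"angular":[0,0,0.18],"gripper":1},{"linear":[-0.23,2.19,0],"angular":[0,0,0.21],"gripper":1},{"linear":[-0.3,2.5,0],"angular":[0,0,0.24],"gripper":1},{"linear":[-0.35,2.7,0],"angular":[0,0,0.26],"gripper":1},{"linear":[-0.35,2.7,0],"angular":[0,0,0.26],"gripper":1}]'
python3 - <<'E'
from h import *
feel(8);turn(.6)
E
```

```text
time_s: 13.5
tool_pos: [0.4667, -0.0473, 0.0701]
ee_rot: [-0.0, 0.37, 0.929, -0.0]
force: [0.1, -0.2, -0.3]
gripper_width: 0.0137
t 13.9 tau -0.022 +- 0.029 Mz -0.002 F tool [-0.05  0.19  0.54] yaw 2.3835 delta 0.260 tcp [ 0.4666 -0.0475  0.0701] w 0.0136
r 0.1052 ang 2.3880 eff6 [ 5.0000e-03 -4.0002e+01 -4.5254e+01  2.6000e-02  8.2000e-02 -7.0000e-03]
lin [-0.62  3.54 -0.02] ang [-4.000e-04  2.000e-04  3.395e-01] t 13.9 pos [ 0.4666 -0.0475  0.0701] yaw 2.3835
```

```bash
python3 -m pendant '[{"linear":[-0.02,0.42,0],"angular":[0,0,0.04],"gripper":1},{"linear":[-0.05,0.84,0],"angular":[0,0,0.08],"gripper":1},{"linear":[-0.1,1.25,0],"angular":[0,0,0.12],"gripper":1},{"linear":[-0.15,1.67,0],"angular":[0,0,0.16],"gripper":1},{"linear":[-0.23,2.08,0],"angular":[0,0,0.2],"gripper":1},{"linear":[-0.33,2.5,0],"angular":[0,0,0.24],"gripper":1},{"linear":[-0.43,2.9,0],"angular":[0,0,0.28],"gripper":1},{"linear":[-0.55,3.3,0],"angular":[0,0,0.32],"gripper":1},{"linear":[-0.6,3.5,0],"angular":[0,0,0.34],"gripper":1},{"linear":[-0.6,3.5,0],"angular":[0,0,0.34],"gripper":1}]'
python3 - <<'E'
from h import *
feel(8);turn(.75)
E
```

```text
time_s: 14.9
tool_pos: [0.495, -0.0263, 0.07]
ee_rot: [-0.0, 0.522, 0.853, -0.0]
force: [-0.6, -1.6, -0.6]
gripper_width: 0.0134
t 15.3 tau 0.085 +- 0.023 Mz 0.022 F tool [-0.6  -0.6   0.65] yaw 2.0437 delta 0.600 tcp [ 0.495  -0.0263  0.07  ] w 0.0133
r 0.1050 ang 2.0493 eff6 [ 3.5900e-01 -4.4039e+01 -4.5479e+01  3.0500e-01 -4.1000e-02  0.0000e+00]
lin [-0.11  1.62 -0.02] ang [-0.0003  0.0003  0.1497] t 15.3 pos [ 0.495  -0.0263  0.07  ] yaw 2.0437
```

```bash
python3 -m pendant '[{"linear":[0,0.2,0],"angular":[0,0,0.02],"gripper":1},{"linear":[0,0.4,0],"angular":[0,0,0.04],"gripper":1},{"linear":[-0.02,0.65,0],"angular":[0,0,0.06],"gripper":1},{"linear":[-0.03,0.86,0],"angular":[0,0,0.08],"gripper":1},{"linear":[-0.05,1.07,0],"angular":[0,0,0.1],"gripper":1},{"linear":[-0.07,1.29,0],"angular":[0,0,0.12],"gripper":1},{"linear":[-0.1,1.5,0],"angular":[0,0,0.14],"gripper":1},{"linear":[-0.12,1.72,0],"angular":[0,0,0.16],"gripper":1},{"linear":[-0.14,1.83,0],"angular":[0,0,0.17],"gripper":1},{"linear":[-0.14,1.83,0],"angular":[0,0,0.17],"gripper":1}]'
python3 - <<'E'
from h import *
feel(8);turn(.82)
E
```

```text
time_s: 16.3
tool_pos: [0.512, -0.0192, 0.07]
ee_rot: [-0.0, 0.593, 0.806, -0.0]
force: [-0.7, -1.4, -0.8]
gripper_width: 0.0133
t 16.7 tau 0.094 +- 0.017 Mz -0.042 F tool [-0.96 -1.3   1.  ] yaw 1.8737 delta 0.770 tcp [ 0.5118 -0.0193  0.07  ] w 0.0136
r 0.1051 ang 1.8749 eff6 [  0.768 -46.693 -45.929   0.503  -0.212  -0.052]
lin [-0.02  0.53 -0.02] ang [-0.0003  0.0003  0.0497] t 16.7 pos [ 0.5118 -0.0193  0.07  ] yaw 1.8737
```

```bash
python3 -m pendant '[{"linear":[0,0.1,0],"angular":[0,0,0.01],"gripper":1},{"linear":[0,0.2,0],"angular":[0,0,0.02],"gripper":1},{"linear":[0,0.32,0],"angular":[0,0,0.03],"gripper":1},{"linear":[-0.01,0.42,0],"angular":[0,0,0.04],"gripper":1},{"linear":[-0.02,0.53,0],"angular":[0,0,0.05],"gripper":1},{"linear":[-0.02,0.63,0],"angular":[0,0,0.06],"gripper":1},{"linear":[-0.02,0.63,0],"angular":[0,0,0.06],"gripper":1},{"linear":[-0.02,0.63,0],"angular":[0,0,0.06],"gripper":1},{"linear":[-0.02,0.63,0],"angular":[0,0,0.06],"gripper":1},{"linear":[-0.02,0.63,0],"angular":[0,0,0.06],"gripper":1}]'
python3 - <<'E'
from h import *
feel(7);turn(.89)
E
```

```text
time_s: 17.7
tool_pos: [0.5179, -0.0176, 0.07]
ee_rot: [0.0, 0.616, 0.788, -0.0]
force: [-0.7, -1.6, -0.5]
gripper_width: 0.0135
t 18.05 tau 0.097 +- 0.019 Mz -0.045 F tool [-1.04 -1.35  1.39] yaw 1.8137 delta 0.830 tcp [ 0.5179 -0.0176  0.07  ] w 0.0134
r 0.1050 ang 1.8150 eff6 [  0.797 -47.629 -46.021   0.512  -0.231  -0.049]
lin [-0.02  0.64 -0.02] ang [-0.0003  0.0003  0.0597] t 18.05 pos [ 0.5179 -0.0176  0.07  ] yaw 1.8137
```

```bash
python3 -m pendant '[{"linear":[0,0.1,0],"angular":[0,0,0.01],"gripper":1},{"linear":[0,0.2,0],"angular":[0,0,0.02],"gripper":1},{"linear":[0,0.32,0],"angular":[0,0,0.03],"gripper":1},{"linear":[-0.01,0.42,0],"angular":[0,0,0.04],"gripper":1},{"linear":[-0.02,0.53,0],"angular":[0,0,0.05],"gripper":1},{"linear":[-0.02,0.63,0],"angular":[0,0,0.06],"gripper":1},{"linear":[-0.02,0.63,0],"angular":[0,0,0.06],"gripper":1},{"linear":[-0.02,0.63,0],"angular":[0,0,0.06],"gripper":1},{"linear":[-0.02,0.63,0],"angular":[0,0,0.06],"gripper":1},{"linear":[-0.02,0.63,0],"angular":[0,0,0.06],"gripper":1}]'
python3 - <<'E'
from h import *
feel(7);turn(.94)
E
```

```text
time_s: 19.05
tool_pos: [0.524, -0.0163, 0.07]
ee_rot: [0.0, 0.64, 0.769, -0.0]
force: [-0.4, -2.2, -0.6]
gripper_width: 0.0137
t 19.4 tau 0.097 +- 0.020 Mz -0.041 F tool [-1.33 -1.31  1.44] yaw 1.7537 delta 0.890 tcp [ 0.5241 -0.0162  0.0701] w 0.0138
r 0.1050 ang 1.7549 eff6 [ 8.2800e-01 -4.8573e+01 -4.6126e+01  5.2100e-01 -2.5500e-01 -4.7000e-02]
lin [-0.02  0.53 -0.02] ang [-0.0002  0.0003  0.0497] t 19.4 pos [ 0.5241 -0.0162  0.0701] yaw 1.7537
```

```bash
python3 -m pendant '[{"linear":[0,0.1,0],"angular":[0,0,0.01],"gripper":1},{"linear":[0,0.2,0],"angular":[0,0,0.02],"gripper":1},{"linear":[0,0.32,0],"angular":[0,0,0.03],"gripper":1},{"linear":[-0.01,0.42,0],"angular":[0,0,0.04],"gripper":1},{"linear":[-0.02,0.53,0],"angular":[0,0,0.05],"gripper":1},{"linear":[-0.02,0.63,0],"angular":[0,0,0.06],"gripper":1},{"linear":[-0.02,0.63,0],"angular":[0,0,0.06],"gripper":1},{"linear":[-0.02,0.63,0],"angular":[0,0,0.06],"gripper":1},{"linear":[-0.02,0.63,0],"angular":[0,0,0.06],"gripper":1},{"linear":[-0.02,0.63,0],"angular":[0,0,0.06],"gripper":1}]'
python3 - <<'E'
from h import *
feel(6);turn(1.01)
E
```

```text
time_s: 20.4
tool_pos: [0.5303, -0.0153, 0.07]
ee_rot: [0.0, 0.662, 0.749, -0.0]
force: [-0.7, -1.5, -2.6]
gripper_width: 0.014
t 20.7 tau 0.072 +- 0.021 Mz -0.022 F tool [-1.61 -0.89  1.55] yaw 1.6937 delta 0.950 tcp [ 0.5303 -0.0153  0.0701] w 0.0136
r 0.1050 ang 1.6950 eff6 [ 8.1300e-01 -4.9526e+01 -4.6241e+01  5.0100e-01 -2.8200e-01 -4.6000e-02]
lin [-0.02  0.64 -0.01] ang [-0.0002  0.0004  0.0597] t 20.7 pos [ 0.5303 -0.0153  0.0701] yaw 1.6937
```

```bash
python3 -m pendant '[{"linear":[0,0.1,0],"angular":[0,0,0.01],"gripper":1},{"linear":[0,0.2,0],"angular":[0,0,0.02],"gripper":1},{"linear":[0,0.32,0],"angular":[0,0,0.03],"gripper":1},{"linear":[-0.01,0.42,0],"angular":[0,0,0.04],"gripper":1},{"linear":[-0.02,0.53,0],"angular":[0,0,0.05],"gripper":1},{"linear":[-0.02,0.63,0],"angular":[0,0,0.06],"gripper":1},{"linear":[-0.02,0.63,0],"angular":[0,0,0.06],"gripper":1},{"linear":[-0.02,0.63,0],"angular":[0,0,0.06],"gripper":1},{"linear":[-0.02,0.63,0],"angular":[0,0,0.06],"gripper":1},{"linear":[-0.02,0.63,0],"angular":[0,0,0.06],"gripper":1}]'
python3 - <<'E'
from h import *
feel(6);turn(1.07)
E
```

```text
time_s: 21.7
tool_pos: [0.5365, -0.0147, 0.0701]
ee_rot: [0.0, 0.684, 0.729, -0.0]
force: [-1.5, -1.8, -1.6]
gripper_width: 0.0138
t 22.0 tau 0.044 +- 0.026 Mz -0.052 F tool [-1.45 -0.91  1.36] yaw 1.6337 delta 1.010 tcp [ 0.5365 -0.0147  0.07  ] w 0.014
r 0.1050 ang 1.6352 eff6 [ 8.4200e-01 -5.0486e+01 -4.6357e+01  5.0800e-01 -3.0600e-01 -4.3000e-02]
lin [-0.02  0.64 -0.02] ang [-0.0002  0.0004  0.0597] t 22.0 pos [ 0.5365 -0.0147  0.07  ] yaw 1.6337
```

```bash
python3 -m pendant '[{"linear":[0,0.1,0],"angular":[0,0,0.01],"gripper":1},{"linear":[0,0.2,0],"angular":[0,0,0.02],"gripper":1},{"linear":[0,0.32,0],"angular":[0,0,0.03],"gripper":1},{"linear":[-0.01,0.42,0],"angular":[0,0,0.04],"gripper":1},{"linear":[-0.02,0.53,0],"angular":[0,0,0.05],"gripper":1},{"linear":[-0.02,0.63,0],"angular":[0,0,0.06],"gripper":1},{"linear":[-0.02,0.63,0],"angular":[0,0,0.06],"gripper":1},{"linear":[-0.02,0.63,0],"angular":[0,0,0.06],"gripper":1},{"linear":[-0.02,0.63,0],"angular":[0,0,0.06],"gripper":1},{"linear":[-0.02,0.63,0],"angular":[0,0,0.06],"gripper":1}]'
python3 - <<'E'
from h import *
feel(6);turn(1.13)
E
```

```text
time_s: 23.0
tool_pos: [0.5428, -0.0145, 0.0701]
ee_rot: [0.0, 0.706, 0.708, -0.0]
force: [-1.0, -1.5, -2.0]
gripper_width: 0.0136
t 23.3 tau 0.106 +- 0.020 Mz -0.016 F tool [-1.51 -1.16  1.57] yaw 1.5737 delta 1.070 tcp [ 0.5428 -0.0145  0.07  ] w 0.0138
r 0.1050 ang 1.5754 eff6 [ 8.6700e-01 -5.1452e+01 -4.6479e+01  5.1200e-01 -3.3000e-01 -4.1000e-02]
lin [-0.02  0.64 -0.02] ang [-0.0002  0.0004  0.0597] t 23.3 pos [ 0.5428 -0.0145  0.07  ] yaw 1.5737
```

```bash
python3 -m pendant '[{"linear":[0,0.1,0],"angular":[0,0,0.01],"gripper":1},{"linear":[0,0.2,0],"angular":[0,0,0.02],"gripper":1},{"linear":[0,0.32,0],"angular":[0,0,0.03],"gripper":1},{"linear":[-0.01,0.42,0],"angular":[0,0,0.04],"gripper":1},{"linear":[-0.02,0.53,0],"angular":[0,0,0.05],"gripper":1},{"linear":[-0.02,0.63,0],"angular":[0,0,0.06],"gripper":1},{"linear":[-0.02,0.63,0],"angular":[0,0,0.06],"gripper":1},{"linear":[-0.02,0.63,0],"angular":[0,0,0.06],"gripper":1},{"linear":[-0.02,0.63,0],"angular":[0,0,0.06],"gripper":1},{"linear":[-0.02,0.63,0],"angular":[0,0,0.06],"gripper":1}]'
python3 - <<'E'
from h import *
feel(6);turn(1.19)
E
```

```text
time_s: 24.3
tool_pos: [0.5491, -0.0147, 0.0701]
ee_rot: [0.0, 0.727, 0.687, -0.0]
force: [-1.2, -0.9, -2.1]
gripper_width: 0.0135
t 24.6 tau 0.082 +- 0.031 Mz -0.035 F tool [-1.6  -1.12  1.74] yaw 1.5138 delta 1.130 tcp [ 0.5491 -0.0147  0.07  ] w 0.0138
r 0.1049 ang 1.5156 eff6 [ 8.9000e-01 -5.2414e+01 -4.6605e+01  5.1500e-01 -3.5500e-01 -3.9000e-02]
lin [-0.01  0.65 -0.02] ang [-0.0002  0.0004  0.0598] t 24.6 pos [ 0.5491 -0.0147  0.07  ] yaw 1.5138
```

```bash
python3 -m pendant '[{"linear":[0,0.1,0],"angular":[0,0,0.01],"gripper":1},{"linear":[0,0.2,0],"angular":[0,0,0.02],"gripper":1},{"linear":[0,0.32,0],"angular":[0,0,0.03],"gripper":1},{"linear":[-0.01,0.42,0],"angular":[0,0,0.04],"gripper":1},{"linear":[-0.02,0.53,0],"angular":[0,0,0.05],"gripper":1},{"linear":[-0.02,0.63,0],"angular":[0,0,0.06],"gripper":1},{"linear":[-0.02,0.63,0],"angular":[0,0,0.06],"gripper":1},{"linear":[-0.02,0.63,0],"angular":[0,0,0.06],"gripper":1},{"linear":[-0.02,0.63,0],"angular":[0,0,0.06],"gripper":1},{"linear":[-0.02,0.63,0],"angular":[0,0,0.06],"gripper":1}]'
python3 - <<'E'
from h import *
feel(6);turn(1.25)
E
```

```text
time_s: 25.6
tool_pos: [0.5554, -0.0153, 0.0701]
ee_rot: [0.0, 0.747, 0.665, -0.0]
force: [-1.0, -1.6, -2.5]
gripper_width: 0.0138
t 25.9 tau 0.102 +- 0.019 Mz -0.020 F tool [-1.72 -1.16  1.78] yaw 1.4538 delta 1.190 tcp [ 0.5554 -0.0153  0.07  ] w 0.0136
r 0.1049 ang 1.4557 eff6 [ 9.1300e-01 -5.3373e+01 -4.6738e+01  5.1600e-01 -3.8000e-01 -3.6000e-02]
lin [-0.01  0.65 -0.02] ang [-0.0002  0.0004  0.0598] t 25.9 pos [ 0.5554 -0.0153  0.07  ] yaw 1.4538
```

```bash
python3 -m pendant '[{"linear":[0,0.1,0],"angular":[0,0,0.01],"gripper":1},{"linear":[0,0.2,0],"angular":[0,0,0.02],"gripper":1},{"linear":[0,0.32,0],"angular":[0,0,0.03],"gripper":1},{"linear":[-0.01,0.42,0],"angular":[0,0,0.04],"gripper":1},{"linear":[-0.02,0.53,0],"angular":[0,0,0.05],"gripper":1},{"linear":[-0.02,0.63,0],"angular":[0,0,0.06],"gripper":1},{"linear":[-0.02,0.63,0],"angular":[0,0,0.06],"gripper":1},{"linear":[-0.02,0.63,0],"angular":[0,0,0.06],"gripper":1},{"linear":[-0.02,0.63,0],"angular":[0,0,0.06],"gripper":1},{"linear":[-0.02,0.63,0],"angular":[0,0,0.06],"gripper":1}]'
python3 - <<'E'
from h import *
feel(6);turn(1.31)
E
```

```text
time_s: 26.9
tool_pos: [0.5616, -0.0162, 0.07]
ee_rot: [0.0, 0.767, 0.642, -0.0]
force: [-1.0, -1.9, -2.3]
gripper_width: 0.0137
t 27.2 tau 0.019 +- 0.019 Mz -0.048 F tool [-1.98 -0.63  1.65] yaw 1.3938 delta 1.250 tcp [ 0.5616 -0.0162  0.0701] w 0.0139
r 0.1049 ang 1.3954 eff6 [ 9.2600e-01 -5.4329e+01 -4.6873e+01  5.1500e-01 -4.0500e-01 -3.3000e-02]
lin [-0.01  0.64 -0.01] ang [-0.0001  0.0004  0.0598] t 27.2 pos [ 0.5616 -0.0162  0.0701] yaw 1.3938
```

```bash
python3 -m pendant '[{"linear":[0,0.1,0],"angular":[0,0,0.01],"gripper":1},{"linear":[0,0.2,0],"angular":[0,0,0.02],"gripper":1},{"linear":[0,0.32,0],"angular":[0,0,0.03],"gripper":1},{"linear":[-0.01,0.42,0],"angular":[0,0,0.04],"gripper":1},{"linear":[-0.02,0.53,0],"angular":[0,0,0.05],"gripper":1},{"linear":[-0.02,0.63,0],"angular":[0,0,0.06],"gripper":1},{"linear":[-0.02,0.63,0],"angular":[0,0,0.06],"gripper":1},{"linear":[-0.02,0.63,0],"angular":[0,0,0.06],"gripper":1},{"linear":[-0.02,0.63,0],"angular":[0,0,0.06],"gripper":1},{"linear":[-0.02,0.63,0],"angular":[0,0,0.06],"gripper":1}]'
python3 - <<'E'
from h import *
feel(6);turn(1.37)
E
```

```text
time_s: 28.2
tool_pos: [0.5678, -0.0175, 0.0701]
ee_rot: [0.0, 0.786, 0.619, -0.0]
force: [-2.4, -1.3, -2.3]
gripper_width: 0.0138
t 28.5 tau 0.020 +- 0.009 Mz -0.036 F tool [-1.83 -0.53  2.03] yaw 1.3338 delta 1.310 tcp [ 0.5678 -0.0175  0.0701] w 0.0137
r 0.1049 ang 1.3355 eff6 [ 9.4000e-01 -5.5276e+01 -4.7013e+01  5.1200e-01 -4.2900e-01 -3.0000e-02]
lin [-0.01  0.65 -0.01] ang [-0.0001  0.0004  0.0598] t 28.5 pos [ 0.5678 -0.0175  0.0701] yaw 1.3338
```

Run:
```python
from h import *
for n in("scene","top"):
    p,d=bot.camera(n);np.save(f"pics/{n}4.npy",d)
    u,v=proj(n,np.array([.55,-.1,.09]));u,v=int(u),int(v)
    cv2.imwrite(f"pics/{n}4c.png",cv2.resize(p[v-35:v+35,u-50:u+50],None,fx=8,fy=8,interpolation=cv2.INTER_CUBIC))
```

```text
(no output)
```

View pics/scene4c.png

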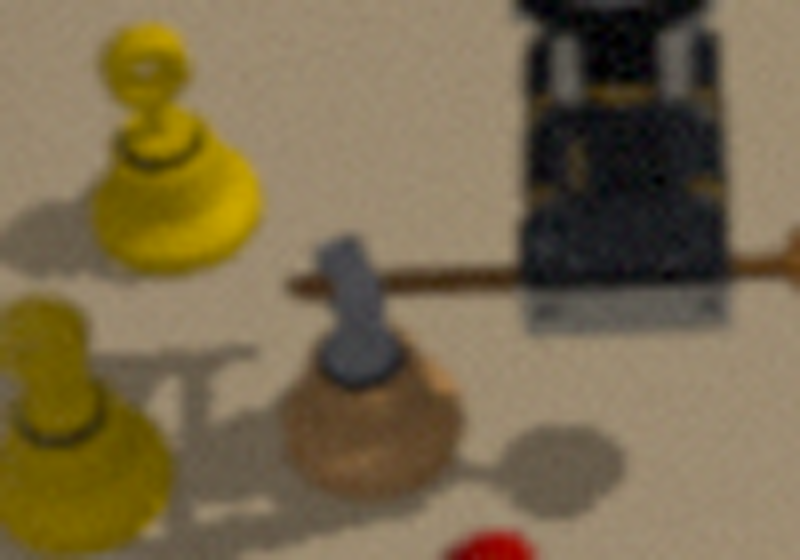

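View pics/top4c.png

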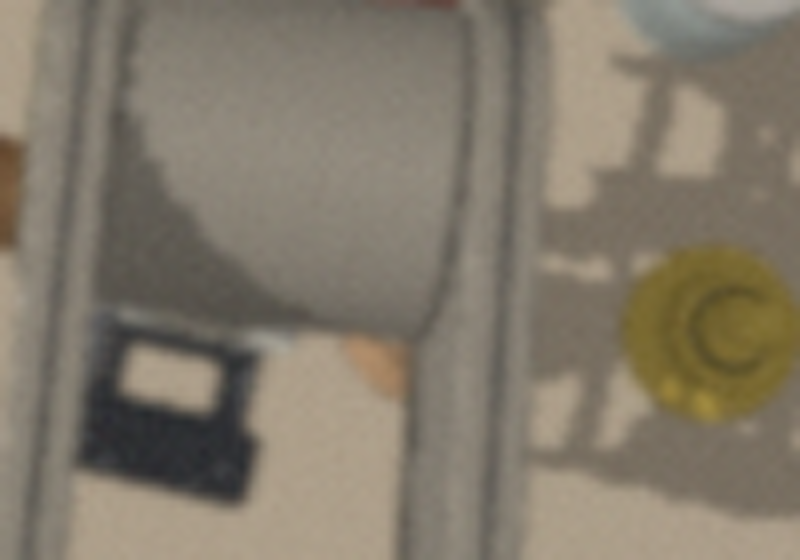

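The handle is still through the loop at (350,280), and the eye has followed it so that the loop is nearly edge-on. I'm continuing.

```bash
python3 -m pendant '[{"linear":[0,0.1,0],"angular":[0,0,0.01],"gripper":1},{"linear":[0,0.2,0],"angular":[0,0,0.02],"gripper":1},{"linear":[0,0.32,0],"angular":[0,0,0.03],"gripper":1},{"linear":[-0.01,0.42,0],"angular":[0,0,0.04],"gripper":1},{"linear":[-0.02,0.53,0],"angular":[0,0,0.05],"gripper":1},{"linear":[-0.02,0.63,0],"angular":[0,0,0.06],"gripper":1},{"linear":[-0.02,0.63,0],"angular":[0,0,0.06],"gripper":1},{"linear":[-0.02,0.63,0],"angular":[0,0,0.06],"gripper":1},{"linear":[-0.02,0.63,0],"angular":[0,0,0.06],"gripper":1},{"linear":[-0.02,0.63,0],"angular":[0,0,0.06],"gripper":1}]'
python3 - <<'E'
from h import *
feel(6);turn(1.42)
E
```

```text
time_s: 29.6
tool_pos: [0.5738, -0.0192, 0.0701]
ee_rot: [0.0, 0.804, 0.595, -0.0]
force: [-1.0, -2.0, -2.4]
gripper_width: 0.0135
t 29.9 tau 0.160 +- 0.037 Mz -0.015 F tool [-2.25 -1.67  1.98] yaw 1.2738 delta 1.370 tcp [ 0.5738 -0.0192  0.0701] w 0.0135
r 0.1049 ang 1.2755 eff6 [ 9.4500e-01 -5.6210e+01 -4.7155e+01  5.0700e-01 -4.5500e-01 -2.7000e-02]
lin [-0.    0.54 -0.01] ang [-0.0001  0.0004  0.0498] t 29.9 pos [ 0.5738 -0.0192  0.0701] yaw 1.2738
```

```bash
python3 -m pendant '[{"linear":[0,0.1,0],"angular":[0,0,0.01],"gripper":1},{"linear":[0,0.2,0],"angular":[0,0,0.02],"gripper":1},{"linear":[0,0.32,0],"angular":[0,0,0.03],"gripper":1},{"linear":[-0.01,0.42,0],"angular":[0,0,0.04],"gripper":1},{"linear":[-0.02,0.53,0],"angular":[0,0,0.05],"gripper":1},{"linear":[-0.02,0.53,0],"angular":[0,0,0.05],"gripper":1},{"linear":[-0.02,0.53,0],"angular":[0,0,0.05],"gripper":1},{"linear":[-0.02,0.53,0],"angular":[0,0,0.05],"gripper":1},{"linear":[-0.02,0.53,0],"angular":[0,0,0.05],"gripper":1},{"linear":[-0.02,0.53,0],"angular":[0,0,0.05],"gripper":1}]'
python3 - <<'E'
from h import *
feel(8);turn(1.47)
E
```

```text
time_s: 30.9
tool_pos: [0.5788, -0.0209, 0.0701]
ee_rot: [0.0, 0.819, 0.574, -0.0]
force: [-2.1, -0.8, -2.5]
gripper_width: 0.0137
t 31.3 tau 0.071 +- 0.020 Mz -0.045 F tool [-1.85 -1.1   2.19] yaw 1.2238 delta 1.420 tcp [ 0.5788 -0.0209  0.0701] w 0.014
r 0.1048 ang 1.2250 eff6 [ 7.9900e-01 -5.6974e+01 -4.7269e+01  4.0800e-01 -4.7600e-01 -3.0000e-02]
lin [ 0.01  0.54 -0.01] ang [-0.0001  0.0004  0.0498] t 31.3 pos [ 0.5788 -0.0209  0.0701] yaw 1.2238
```

```bash
python3 -m pendant '[{"linear":[0,0.1,0],"angular":[0,0,0.01],"gripper":1},{"linear":[0,0.2,0],"angular":[0,0,0.02],"gripper":1},{"linear":[0,0.32,0],"angular":[0,0,0.03],"gripper":1},{"linear":[-0.01,0.42,0],"angular":[0,0,0.04],"gripper":1},{"linear":[-0.01,0.53,0],"angular":[0,0,0.05],"gripper":1},{"linear":[-0.01,0.53,0],"angular":[0,0,0.05],"gripper":1},{"linear":[-0.01,0.53,0],"angular":[0,0,0.05],"gripper":1},{"linear":[-0.01,0.53,0],"angular":[0,0,0.05],"gripper":1},{"linear":[-0.01,0.53,0],"angular":[0,0,0.05],"gripper":1},{"linear":[-0.01,0.53,0],"angular":[0,0,0.05],"gripper":1}]'
python3 - <<'E'
from h import *
feel(8);turn(1.52)
E
```

```text
time_s: 32.3
tool_pos: [0.5838, -0.0228, 0.0701]
ee_rot: [0.0, 0.833, 0.554, -0.0]
force: [-0.5, -2.1, -2.5]
gripper_width: 0.0138
t 32.7 tau 0.072 +- 0.018 Mz -0.031 F tool [-1.71 -0.97  2.39] yaw 1.1738 delta 1.470 tcp [ 0.5838 -0.0228  0.0701] w 0.0135
r 0.1049 ang 1.1745 eff6 [ 8.6700e-01 -5.7760e+01 -4.7446e+01  4.3800e-01 -5.2600e-01 -3.3000e-02]
lin [ 0.    0.53 -0.01] ang [-0.0001  0.0004  0.0498] t 32.7 pos [ 0.5838 -0.0228  0.0701] yaw 1.1738
```

```bash
python3 -m pendant '[{"linear":[0,0.1,0],"angular":[0,0,0.01],"gripper":1},{"linear":[0,0.2,0],"angular":[0,0,0.02],"gripper":1},{"linear":[0,0.32,0],"angular":[0,0,0.03],"gripper":1},{"linear":[-0.01,0.42,0],"angular":[0,0,0.04],"gripper":1},{"linear":[-0.01,0.53,0],"angular":[0,0,0.05],"gripper":1},{"linear":[-0.01,0.53,0],"angular":[0,0,0.05],"gripper":1},{"linear":[-0.01,0.53,0],"angular":[0,0,0.05],"gripper":1},{"linear":[-0.01,0.53,0],"angular":[0,0,0.05],"gripper":1},{"linear":[-0.01,0.53,0],"angular":[0,0,0.05],"gripper":1},{"linear":[-0.01,0.53,0],"angular":[0,0,0.05],"gripper":1}]'
python3 - <<'E'
from h import *
feel(8);turn(1.57)
E
```

```text
time_s: 33.7
tool_pos: [0.5886, -0.0249, 0.07]
ee_rot: [0.0, 0.846, 0.533, -0.0]
force: [-1.6, -1.1, -2.8]
gripper_width: 0.0138
t 34.1 tau 0.075 +- 0.019 Mz -0.043 F tool [-2.28 -1.12  2.56] yaw 1.1239 delta 1.520 tcp [ 0.5886 -0.025   0.0701] w 0.0135
r 0.1049 ang 1.1238 eff6 [ 9.3100e-01 -5.8537e+01 -4.7626e+01  4.6600e-01 -5.7900e-01 -3.6000e-02]
lin [ 0.    0.52 -0.01] ang [-0.      0.0004  0.0499] t 34.1 pos [ 0.5886 -0.025   0.0701] yaw 1.1239
```

```bash
python3 -m pendant '[{"linear":[0,0.1,0.02],"angular":[0,0,0.01],"gripper":1},{"linear":[0,0.2,0.04],"angular":[0,0,0.02],"gripper":1},{"linear":[0,0.32,0.06],"angular":[0,0,0.03],"gripper":1},{"linear":[-0.01,0.42,0.08],"angular":[0,0,0.04],"gripper":1},{"linear":[-0.01,0.53,0.08],"angular":[0,0,0.05],"gripper":1},{"linear":[-0.01,0.53,0.08],"angular":[0,0,0.05],"gripper":1},{"linear":[-0.01,0.53,0.08],"angular":[0,0,0.05],"gripper":1},{"linear":[-0.01,0.53,0.08],"angular":[0,0,0.05],"gripper":1},{"linear":[-0.01,0.53,0.08],"angular":[0,0,0.05],"gripper":1},{"linear":[-0.01,0.53,0.08],"angular":[0,0,0.05],"gripper":1}]'
python3 - <<'E'
from h import *
feel(8);turn(1.62)
E
```

```text
time_s: 35.1
tool_pos: [0.5934, -0.0273, 0.0693]
ee_rot: [0.0, 0.859, 0.512, -0.0]
force: [-2.2, -1.1, -1.8]
gripper_width: 0.0137
t 35.5 tau 0.077 +- 0.020 Mz -0.043 F tool [-2.3  -1.14  1.48] yaw 1.0739 delta 1.570 tcp [ 0.5934 -0.0273  0.0693] w 0.0133
r 0.1049 ang 1.0734 eff6 [ 9.2400e-01 -5.8647e+01 -4.7175e+01  5.5000e-01 -6.3300e-01 -3.9000e-02]
lin [-0.01  0.52 -0.09] ang [-0.      0.0004  0.0499] t 35.5 pos [ 0.5934 -0.0273  0.0693] yaw 1.0739
```

```bash
python3 -m pendant '[{"linear":[0,0.1,0],"angular":[0,0,0.01],"gripper":1},{"linear":[0,0.2,0],"angular":[0,0,0.02],"gripper":1},{"linear":[0,0.32,0],"angular":[0,0,0.03],"gripper":1},{"linear":[-0.01,0.42,0],"angular":[0,0,0.04],"gripper":1},{"linear":[-0.01,0.53,0],"angular":[0,0,0.05],"gripper":1},{"linear":[-0.01,0.53,0],"angular":[0,0,0.05],"gripper":1},{"linear":[-0.01,0.53,0],"angular":[0,0,0.05],"gripper":1},{"linear":[-0.01,0.53,0],"angular":[0,0,0.05],"gripper":1},{"linear":[-0.01,0.53,0],"angular":[0,0,0.05],"gripper":1},{"linear":[-0.01,0.53,0],"angular":[0,0,0.05],"gripper":1}]'
python3 - <<'E'
from h import *
feel(8);turn(1.67)
E
```

```text
time_s: 36.5
tool_pos: [0.5979, -0.0299, 0.0693]
ee_rot: [0.0, 0.872, 0.49, -0.0]
force: [-2.5, -0.7, -2.4]
gripper_width: 0.0133
t 36.9 tau 0.078 +- 0.019 Mz -0.031 F tool [-2.48 -1.04  1.86] yaw 1.0239 delta 1.620 tcp [ 0.5979 -0.0299  0.0693] w 0.0135
r 0.1049 ang 1.0231 eff6 [ 9.7100e-01 -5.9416e+01 -4.7412e+01  5.7100e-01 -7.2100e-01 -3.9000e-02]
lin [-0.01  0.51 -0.09] ang [-0.      0.0005  0.0499] t 36.9 pos [ 0.5979 -0.0299  0.0693] yaw 1.0239
```

```bash
python3 -m pendant '[{"linear":[0,0.1,0],"angular":[0,0,0.01],"gripper":1},{"linear":[0,0.2,0],"angular":[0,0,0.02],"gripper":1},{"linear":[0,0.32,0],"angular":[0,0,0.03],"gripper":1},{"linear":[-0.01,0.42,0],"angular":[0,0,0.04],"gripper":1},{"linear":[-0.01,0.52,0],"angular":[0,0,0.05],"gripper":1},{"linear":[-0.01,0.52,0],"angular":[0,0,0.05],"gripper":1},{"linear":[-0.01,0.52,0],"angular":[0,0,0.05],"gripper":1},{"linear":[-0.01,0.52,0],"angular":[0,0,0.05],"gripper":1},{"linear":[-0.01,0.52,0],"angular":[0,0,0.05],"gripper":1},{"linear":[-0.01,0.52,0],"angular":[0,0,0.05],"gripper":1}]'
python3 - <<'E'
from h import *
feel(8);turn(1.72)
E
```

```text
time_s: 37.9
tool_pos: [0.6023, -0.0327, 0.0692]
ee_rot: [0.0, 0.884, 0.468, -0.0]
force: [-3.5, -0.9, -1.7]
gripper_width: 0.0137
t 38.3 tau 0.187 +- 0.034 Mz 0.018 F tool [-2.74 -1.62  1.72] yaw 0.9738 delta 1.670 tcp [ 0.6023 -0.0327  0.0693] w 0.0135
r 0.1050 ang 0.9735 eff6 [ 9.8000e-01 -6.0229e+01 -4.7831e+01  6.1400e-01 -9.2300e-01 -7.0000e-03]
lin [-0.01  0.52 -0.09] ang [-0.      0.0004  0.0498] t 38.3 pos [ 0.6023 -0.0327  0.0693] yaw 0.9738
```

The joint efforts and torque rose together, so I'm taking a tiny confirming step.

```bash
python3 -m pendant '[{"linear":[0,0.03,0],"angular":[0,0,0.003],"gripper":1},{"linear":[0,0.06,0],"angular":[0,0,0.006],"gripper":1},{"linear":[0,0.09,0],"angular":[0,0,0.009],"gripper":1},{"linear":[0,0.12,0],"angular":[0,0,0.012],"gripper":1},{"linear":[0,0.16,0],"angular":[0,0,0.015],"gripper":1},{"linear":[0,0.16,0],"angular":[0,0,0.015],"gripper":1},{"linear":[0,0.16,0],"angular":[0,0,0.015],"gripper":1},{"linear":[0,0.16,0],"angular":[0,0,0.015],"gripper":1},{"linear":[0,0.16,0],"angular":[0,0,0.015],"gripper":1},{"linear":[0,0.16,0],"angular":[0,0,0.015],"gripper":1}]'
python3 - <<'E'
from h import *
feel(12)
E
```

```text
time_s: 39.3
tool_pos: [0.6037, -0.0336, 0.0692]
ee_rot: [0.0, 0.887, 0.461, -0.0]
force: [-3.6, -1.6, -2.5]
gripper_width: 0.0136
t 39.9 tau 0.170 +- 0.015 Mz 0.005 F tool [-3.02 -1.57  1.51] yaw 0.9589 delta 1.685 tcp [ 0.6036 -0.0336  0.0692] w 0.0137
r 0.1050 ang 0.9587 eff6 [ 9.7600e-01 -6.0485e+01 -4.7984e+01  6.2300e-01 -9.9600e-01 -1.0000e-03]
```

```bash
python3 -m pendant '[{"linear":[0,0.03,0],"angular":[0,0,0.003],"gripper":1},{"linear":[0,0.06,0],"angular":[0,0,0.006],"gripper":1},{"linear":[0,0.09,0],"angular":[0,0,0.009],"gripper":1},{"linear":[0,0.12,0],"angular":[0,0,0.012],"gripper":1},{"linear":[0,0.16,0],"angular":[0,0,0.015],"gripper":1},{"linear":[0,0.16,0],"angular":[0,0,0.015],"gripper":1},{"linear":[0,0.16,0],"angular":[0,0,0.015],"gripper":1},{"linear":[0,0.16,0],"angular":[0,0,0.015],"gripper":1},{"linear":[0,0.16,0],"angular":[0,0,0.015],"gripper":1},{"linear":[0,0.16,0],"angular":[0,0,0.015],"gripper":1}]'
python3 - <<'E'
from h import *
feel(8);turn(1.3,z=.0692)
E
```

```text
time_s: 40.9
tool_pos: [0.6049, -0.0345, 0.0693]
ee_rot: [0.0, 0.891, 0.455, -0.0]
force: [-2.6, -1.9, -2.0]
gripper_width: 0.0142
t 41.3 tau 0.195 +- 0.015 Mz -0.002 F tool [-3.27 -1.87  1.72] yaw 0.9439 delta 1.700 tcp [ 0.605  -0.0345  0.0692] w 0.0136
r 0.1050 ang 0.9431 eff6 [ 9.5900e-01 -6.0738e+01 -4.8138e+01  6.2300e-01 -1.0730e+00  6.0000e-03]
lin [-0.83 -4.1   0.  ] ang [-1.000e-04  4.000e-04 -4.001e-01] t 41.3 pos [ 0.605  -0.0345  0.0692] yaw 0.9439
```

Torque is now about 0.12 N m above the drag and still rising, so the collar is home. I'm backing the lever off to the middle of its play.

```bash
python3 -m pendant '[{"linear":[-0.01,-0.52,0],"angular":[0,0,-0.05],"gripper":1},{"linear":[-0.05,-1.05,0],"angular":[0,0,-0.1],"gripper":1},{"linear":[-0.12,-1.57,0],"angular":[0,0,-0.15],"gripper":1},{"linear":[-0.21,-2.09,0],"angular":[0,0,-0.2],"gripper":1},{"linear":[-0.33,-2.6,0],"angular":[0,0,-0.25],"gripper":1},{"linear":[-0.47,-3.1,0],"angular":[0,0,-0.3],"gripper":1},{"linear":[-0.64,-3.6,0],"angular":[0,0,-0.35],"gripper":1},{"linear":[-0.83,-4.09,0],"angular":[0,0,-0.4],"gripper":1},{"linear":[-0.83,-4.09,0],"angular":[0,0,-0.4],"gripper":1},{"linear":[-0.83,-4.09,0],"angular":[0,0,-0.4],"gripper":1}]'
python3 - <<'E'
from h import *
feel(6)
E
```

```text
time_s: 42.3
tool_pos: [0.5679, -0.0171, 0.0699]
ee_rot: [0.001, 0.783, 0.622, 0.001]
force: [-0.2, -0.5, -0.9]
gripper_width: 0.0135
t 42.6 tau -0.013 +- 0.010 Mz -0.007 F tool [-0.03  0.06  0.08] yaw 1.3434 delta 1.301 tcp [ 0.5672 -0.0173  0.0693] w 0.0136
r 0.1049 ang 1.3414 eff6 [ 1.4000e-02 -5.4080e+01 -4.5507e+01  8.1000e-02 -1.0000e-03  1.3000e-02]
```

```bash
python3 -m pendant '[{"linear":[0.3,0,0],"angular":[0,0,0],"gripper":1},{"linear":[0.8,0,0],"angular":[0,0,0],"gripper":1},{"linear":[1.4,0,0],"angular":[0,0,0],"gripper":1},{"linear":[2,0,0],"angular":[0,0,0],"gripper":1},{"linear":[2.7,0,0],"angular":[0,0,0],"gripper":1},{"linear":[3.5,0,0],"angular":[0,0,0],"gripper":1},{"linear":[4.5,0,0],"angular":[0,0,0],"gripper":1},{"linear":[5.5,0,0],"angular":[0,0,0],"gripper":1},{"linear":[6.5,0,0],"angular":[0,0,0],"gripper":1},{"linear":[7,0,0],"angular":[0,0,0],"gripper":1}]'
python3 - <<'E'
from h import *
p,d=bot.camera("scene");np.save("pics/scene5.npy",d)
n="scene";u,v=proj(n,np.array([.55,-.06,.09]));u,v=int(u),int(v)
cv2.imwrite(f"pics/{n}5c.png",cv2.resize(p[v-40:v+40,u-50:u+50],None,fx=7,fy=7,interpolation=cv2.INTER_CUBIC))
toward([.4996,.2438,.19],1.4747)
E
```

```text
time_s: 43.6
tool_pos: [0.5832, 0.0522, 0.0693]
ee_rot: [0.0, 0.783, 0.623, -0.0]
force: [-0.1, -1.1, 0.2]
gripper_width: 0.0134
lin [ 16.77 -12.44 -12.08] ang [-0.000e+00 -1.000e-04 -1.303e-01] t 43.65 pos [0.5832 0.0525 0.0692] yaw 1.3444
```

View pics/scene5c.png

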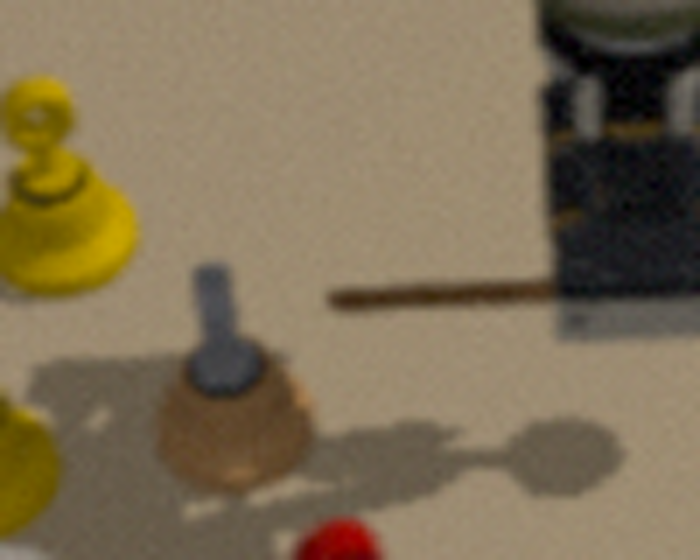

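The spoon is out: its tip is at (335,298) and the eye at (215,330), clear of each other. Moving to above the rest.

```bash
python3 -m pendant '[{"linear":[1,0,-3],"angular":[0,0,0],"gripper":1},{"linear":[2.5,-1.5,-6],"angular":[0,0,-0.02],"gripper":1},{"linear":[5,-3.5,-8],"angular":[0,0,-0.04],"gripper":1},{"linear":[8,-5.8,-9],"angular":[0,0,-0.06],"gripper":1},{"linear":[11,-8.1,-9],"angular":[0,0,-0.08],"gripper":1},{"linear":[14,-10.4,-9],"angular":[0,0,-0.11],"gripper":1},{"linear":[16.77,-12.44,-9],"angular":[0,0,-0.13],"gripper":1},{"linear":[16.77,-12.44,-9],"angular":[0,0,-0.13],"gripper":1},{"linear":[16.77,-12.44,-9],"angular":[0,0,-0.13],"gripper":1},{"linear":[16.77,-12.44,-9],"angular":[0,0,-0.13],"gripper":1}]'
python3 - <<'E'
from h import *
import json
s=bot.sense();p,d=bot.camera("wrist");cv2.imwrite("pics/w4.png",p);np.save("pics/w4.npy",d)
json.dump({k:np.array(v).tolist() for k,v in s.items()},open("pics/w4.json","w"))
p,d=bot.camera("top");cv2.imwrite("pics/top5.png",p);np.save("pics/top5.npy",d)
p,d=bot.camera("scene");cv2.imwrite("pics/scene6.png",p);np.save("pics/scene6.npy",d)
n="scene";u,v=proj(n,np.array([.5,.24,.12]));u,v=int(u),int(v)
cv2.imwrite(f"pics/{n}6c.png",cv2.resize(p[v-50:v+50,u-60:u+60],None,fx=6,fy=6,interpolation=cv2.INTER_CUBIC))
toward([.4996,.2438,.0262],1.4747)
E
```

```text
time_s: 44.65
tool_pos: [0.5, 0.243, 0.1592]
ee_rot: [0.0, 0.741, 0.672, -0.0]
force: [0.4, 0.1, -0.6]
gripper_width: 0.0137
lin [ 0.1  -0.06 13.3 ] ang [ 0.      0.0001 -0.002 ] t 44.8 pos [0.5001 0.2427 0.1592] yaw 1.4727
```

View pics/w4.png

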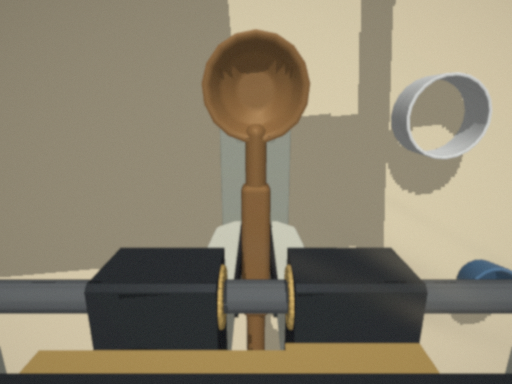

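View pics/scene6c.png

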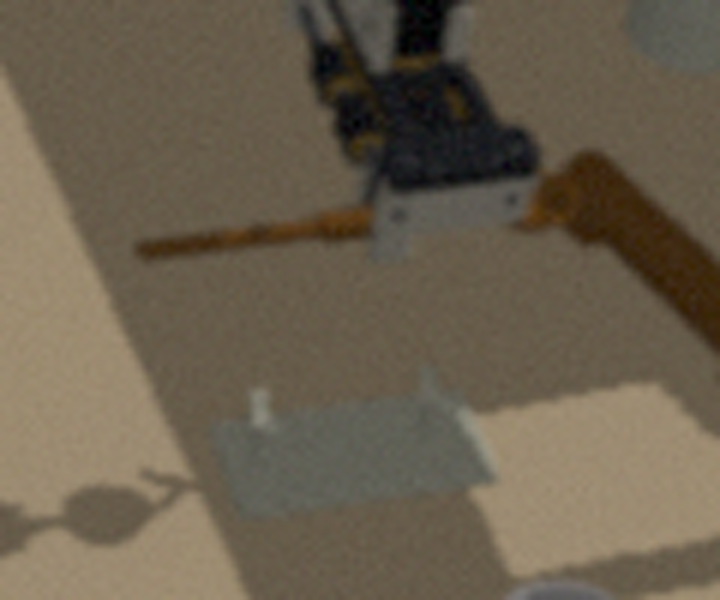

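Run:
```python
from h import *
import json
def ana(f,zax,gp,yaw,bow,edge):
    s=json.load(open(f"pics/{f}.json"));ax=np.array([np.cos(yaw),np.sin(yaw)])
    for nm,(u,v),dz in(("bowl",bow,.004),("gripend",edge,.0065)):
        X=wplane(s,u,v,zax+dz)[:2]-gp;print(f,nm,"along",(X@ax).round(4),"lat",(X@[ax[1],-ax[0]]).round(4))
s4=json.load(open("pics/w4.json"))
ana("w3",.045,np.array([.4996,.2438]),1.4747,(261,38),(259.5,89))
ana("w4",s4["tool_pos"][2]+.0188,np.array(s4["tool_pos"][:2]),1.4727,(256,86),(256,185))
p=cv2.imread("pics/w3.png");print([int(x) for x in np.array(p[80:100,259].astype(int).sum(1))])
```

```text
w3 bowl along 0.0788 lat 0.0007
w3 gripend along 0.0329 lat 0.0003
w4 bowl along 0.079 lat 0.0002
w4 gripend along 0.0357 lat 0.0003
[148, 153, 160, 160, 153, 152, 153, 145, 146, 148, 153, 156, 161, 163, 158, 159, 169, 155, 160, 165]
```

```bash
python3 -m pendant '[{"linear":[0.1,-0.06,3],"angular":[0,0,-0.002],"gripper":1},{"linear":[0.1,-0.06,6],"angular":[0,0,-0.002],"gripper":1},{"linear":[0.1,-0.06,9],"angular":[0,0,-0.002],"gripper":1},{"linear":[0.1,-0.06,11],"angular":[0,0,-0.002],"gripper":1},{"linear":[0.1,-0.06,12],"angular":[0,0,-0.002],"gripper":1},{"linear":[0.1,-0.06,12.5],"angular":[0,0,-0.002],"gripper":1},{"linear":[0.1,-0.06,12.8],"angular":[0,0,-0.002],"gripper":1},{"linear":[0.1,-0.06,13],"angular":[0,0,-0.002],"gripper":1},{"linear":[0.1,-0.06,13.15],"angular":[0,0,-0.002],"gripper":1},{"linear":[0.1,-0.06,13.2],"angular":[0,0,-0.002],"gripper":1}]'
python3 - <<'E'
from h import *
s=bot.sense();print(s["force"],s["moment"]);toward([.4996,.2438,.0262],1.4747)
E
```

```text
time_s: 45.8
tool_pos: [0.5001, 0.244, 0.0279]
ee_rot: [0.0, 0.74, 0.672, 0.001]
force: [0.6, 0.0, 0.1]
gripper_width: 0.0137
[0.57467    0.04127366 0.11447056] [-0.11881807  0.08744392  0.02082668]
lin [-0.02 -0.05  0.17] ang [ 0.0011 -0.0004  0.0001] t 45.8 pos [0.5001 0.244  0.0279] yaw 1.4748
```

```bash
python3 -m pendant '[{"linear":[-0.01,-0.05,0.08],"angular":[0,0,0],"gripper":1},{"linear":[-0.02,-0.05,0.16],"angular":[0,0,0],"gripper":1},{"linear":[-0.02,-0.05,0.17],"angular":[0,0,0],"gripper":1},{"linear":[-0.02,-0.05,0.17],"angular":[0,0,0],"gripper":1},{"linear":[-0.02,-0.05,0.17],"angular":[0,0,0],"gripper":1.2},{"linear":[-0.02,-0.05,0.17],"angular":[0,0,0],"gripper":1.5},{"linear":[-0.02,-0.05,0.17],"angular":[0,0,0],"gripper":1.8},{"linear":[-0.02,-0.05,0.17],"angular":[0,0,0],"gripper":2.5},{"linear":[-0.02,-0.05,0.17],"angular":[0,0,0],"gripper":3.5},{"linear":[-0.02,-0.05,0.17],"angular":[0,0,0],"gripper":4.5}]'
python3 - <<'E'
from h import *
s=bot.sense();print(s["force"],s["moment"],s["gripper_width"]);toward([.4922,.1905,.2087],1.4747)
E
```

```text
time_s: 46.8
tool_pos: [0.4996, 0.2438, 0.0262]
ee_rot: [0.0, 0.74, 0.672, 0.0]
force: [0.4, -0.4, 0.7]
gripper_width: 0.0367
[ 0.3632099  -0.41986917  0.70464166] [-0.04702134  0.10091825 -0.01390239] 0.03667098649355327
lin [ -5.37  -0.21 -18.25] ang [ 0.0011 -0.0004  0.    ] t 46.8 pos [0.4996 0.2438 0.0262] yaw 1.4747
```

Going up to the same viewpoint as before the grasp so I can compare.

```bash
python3 -m pendant '[{"linear":[0,0,0],"angular":[0,0,0],"gripper":5},{"linear":[0,0,-1.5],"angular":[0,0,0],"gripper":5},{"linear":[0,0,-4],"angular":[0,0,0],"gripper":5},{"linear":[0,0,-7.5],"angular":[0,0,0],"gripper":5},{"linear":[0,0,-11],"angular":[0,0,0],"gripper":5},{"linear":[-1,0,-14.5],"angular":[0,0,0],"gripper":7},{"linear":[-3,-0.1,-18],"angular":[0,0,0],"gripper":9.3},{"linear":[-5.4,-0.2,-18.2],"angular":[0,0,0],"gripper":9.3},{"linear":[-5.4,-0.2,-18.2],"angular":[0,0,0],"gripper":9.3},{"linear":[-5.4,-0.2,-18.2],"angular":[0,0,0],"gripper":9.3}]'
python3 - <<'E'
from h import *
import json
s=bot.sense();p,d=bot.camera("wrist");cv2.imwrite("pics/w5.png",p)
ce,M=wcam(s)
v,u=np.mgrid[0:250,225:300];z=d[0:250,225:300]
P=np.stack([(u-ce["cx"])/ce["fx"]*z,(v-ce["cy"])/ce["fy"]*z,z],-1)@M[:3,:3].T+M[:3,3]
hs=cv2.cvtColor(p,cv2.COLOR_BGR2HSV)[0:250,225:300]
m=((P[...,2]>.03)&(P[...,2]<.07)&(hs[...,1]>100)).astype(np.uint8)
n,l,st,_=cv2.connectedComponentsWithStats(m);i=1+np.argmax(st[1:,4]);m=l==i
rows=[]
for r in range(70,238):
    k=np.where(m[r])[0]
    if len(k)>3:
        q=P[r,k];rows.append(np.r_[r,q.mean(0)[:2],np.median(q[:,2])])
rows=np.array(rows);ml=np.polyfit(rows[:,2],rows[:,1],1);yaw=np.pi/2-np.arctan(ml[0]);ax=np.array([np.cos(yaw),np.sin(yaw)]);t=P[m][:,:2]@ax
print("yaw",yaw,"x@y=.244",np.polyval(ml,.244),"tip/bowl",t.min(),t.max(),"z",[np.median(rows[abs(rows[:,0]-r)<8,3]).round(4) for r in(75,125,175,220)],s["time_s"])
p,d=bot.camera("top");cv2.imwrite("pics/top7.png",p);np.save("pics/top7.npy",d)
c,R,t=cam("top");v,u=np.mgrid[175:212,285:325];z=d[175:212,285:325]
P=(np.stack([(u-c["cx"])/c["fx"]*z,(v-c["cy"])/c["fy"]*z,z],-1)-t)@R
m=((P[...,2]>.09)&(P[...,2]<.12)).astype(np.uint8);nn,l,st,_=cv2.connectedComponentsWithStats(m);i=1+np.argmax(st[1:,4]);X=P[l==i]
print([np.round(a,1) for a in cv2.minAreaRect(X[:,:2].astype(np.float32)*1000)])
E
```

```text
time_s: 47.8
tool_pos: [0.4923, 0.1902, 0.2089]
ee_rot: [0.0, 0.741, 0.672, 0.001]
force: [0.5, -0.8, -0.5]
gripper_width: 0.0858
yaw 1.4743326922112618 x@y=.244 0.49961859333630504 tip/bowl 0.1635259896198209 0.39066782930989197 z [np.float64(0.05), np.float64(0.0518), np.float64(0.0498), np.float64(0.0499)] 47.8
[array([ 540.4, -117.4]), array([15.8, 33.8]), np.float64(82.6)]
```

View pics/w5.png

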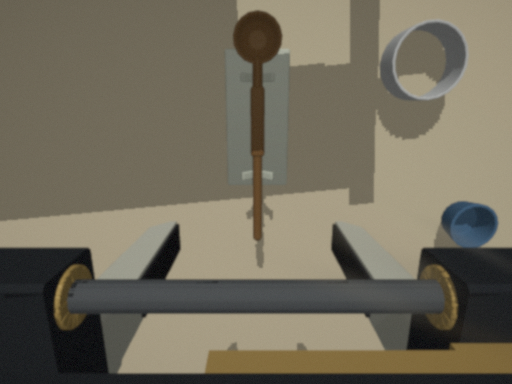

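View pics/top7.png

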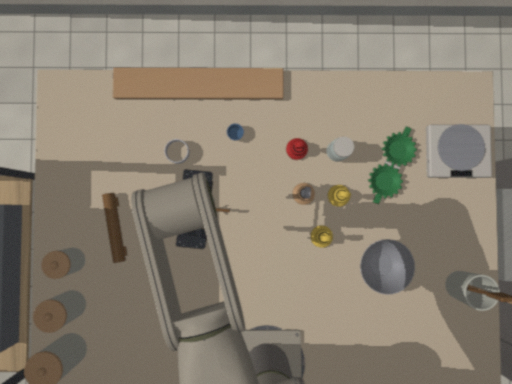

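Run:
```python
from workcell import bot
print(bot.sign_off())
```

```text
the job is handed in; nothing more can be done
None
```

I turned the eye clockwise until it felt home, drew the spoon out, laid it back in its rest, and handed the job in at about 48 s of the 72 s.

- **Turning:** I gripped the spoon at 35 N, put the handle about 25 mm past the hole's centre without contact force, and levered clockwise in small steps.
- **Feeling home:** The torque on the eye held at about 0.08 N m of drag, then climbed at a lever angle of about 1.62 to 1.67 rad. Two more 0.015 rad steps brought it to about 0.195 N m, roughly 0.12 N m above the drag. I stopped there, backed off to zero force and withdrew.
- **Spoon check:** In the wrist view after release, the spoon lies as before to within about 0.5 mm and 0.001 rad. It is level in both cradles.
- **Other objects:** In the last top picture I saw nothing else moved. I checked that by eye only. The gripper was open and clear of everything.

Some readings were weak or disagreed:
- **Torque noise:** Single torque readings were noisy, so a few of the averaged values strayed (0.02, and once 0.16 before home). I relied on the steady rise in the joint efforts at the end.
- **Eye angle:** The coarse top view shows the eye turned about 1.2 rad. From the lever angle less the play I expected about 1.3 rad.
- **Eye position:** The top and wrist cameras disagreed by about 4 mm on where the eye stood. The insertion stayed free of contact.

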